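# Set a die gap with a feeler blade

## Task

Set the gap of the small die set to the thickness of the red-handled feeler blade: slide that blade flat into the open gap from the front until its tip reaches the back, let go of it, and gently press the knob of the upper die down until the blade is lightly pinched and would drag. Then draw the blade straight out against that drag, leaving the upper die where it is, and lay the blade back flat on the wooden board. Leave the green-handled blade and the small round tin alone.

Things in the scene. Friction and masses are not known exactly. Their poses are not given: they have to be found in the camera images.
- die_set: Small two-pillar die set, fixed to the table. Origin: centre of its underside; z up, x points to its back (away from the robot); its open front is -x. Grey lower shoe 100 (x) x 150 (y) x 14 mm with an 80 x 80 mm steel die plate on it whose flat top (the bed) is 20 mm above the origin. Two upright pillars, diameter 14 mm, stand at y = +-58 mm and reach 82 mm above the origin. It may stand turned up to 0.25 rad.
- bed_center (a point): Centre of the top of the lower die plate (the bed), 20 mm above the table.
- upper_die (a joint): The gap in m between lower and upper die plate (0 shut, 0.032 fully open); starts 0.020 to 0.029. The upper die slides up and down on the pillars, its weight balanced by a spring; friction (about 9 N to move it either way) keeps it where it is left. Pressed onto the red blade and let go, it keeps pinching it: drawing the blade out then takes about 3 to 9 N, otherwise almost none.
- knob_top (a point): Centre of the top of the black press knob (mushroom 40 mm across, 10 mm thick, on a 22 mm stem) in the middle of the upper die: a blue shoe 80 (x) x 150 (y) x 14 mm with an 80 x 80 x 6 mm steel die plate under it. The knob's top is 42 mm above the underside of that plate and 22 mm above the blue shoe.
- red_blade: Loose feeler blade of bare aluminium with a red handle post, about 0.12 kg, lying flat: blade 140 long (x) x 30 wide (y) x 12 mm thick, with a round tip. Origin: centre of its underside; x points from the handle to the tip, z up. The handle is an upright square post 18 x 18 mm, 50 mm tall above the blade, centred at x = -56 mm, so its top is 62 mm above the underside; round its foot is a 26 x 31 x 4 mm collar.
- red_blade_tip (a point): Tip of the red blade, at its underside, 70 mm ahead (+x) of its origin.
- red_blade_handle (a point): Centre of the top of the red handle post.
- green_blade: The other feeler blade, the same but 8 mm thick and with a green handle; it lies on the board with its handle at the far end. Not to be used.
- board: Brown wooden board, 200 (x) x 160 (y) x 14 mm, fixed to the table; the two blades lie side by side on it, their origins about 40 mm either side of its middle line (y = 0), in either order. Origin: centre of its underside, top 14 mm above.
- tin: Small round tin, diameter 63 mm, 24 mm high, a bystander. Origin: centre of its underside.
Mind the look-alikes: they are no part of the job. Leave any orange look-alike of the red_blade alone.

How it is judged:
By the outcome, as a careful person would: the job done as asked, in the order asked, and still so for the second after the job is handed in, with the robot touching nothing.
It also fails if it takes over 62 s, if anything falls off the work surface, if the arm or the gripper's body presses on something with over 40 N, if the wrist force passes 120 N, or if a joint passes its speed limit or range.

## Robot

A 6-joint arm with a two-finger parallel gripper is mounted at the origin on a cart in front of the work surface, level with it; the furniture and walls round the work are solid. World frame = base frame: x ahead of the robot, y to its left, z up, the work surface at z = 0. Lengths are in mm, angles in rad, forces in N, time in s.
With the tool pointing down it reaches from about 300 to 950 mm from the base axis. Payload 3.1 kg.
Tool frame: the origin (TCP) lies midway between the tips of the shut fingers; the grasp point (between the pads) lies 19 mm behind it; z points along the fingers, y is the direction in which the jaws open and shut (so a half turn about z gives the same grasp; the last joint's range is limited). The gripper opens to 85 mm and grips with 20 to 120 N. Pads are 22 mm wide; open, the fingers measure 114 mm over their backs; the gripper's body (76 mm by 85 mm) begins 54 mm behind the grasp point. The pads swing forward as they close: fully open they stand 13 mm farther back than shut.
Start: joints at [-1.357, 0.308, 1.634, -0, 1.2, -0.07], TCP at [174.976, -600.013, 231.272] pointing down, gripper open.
Joint ranges: [-3.06, 3.06], [-0.79, 1.96], [0.05, 2.63], [-1.19, 4.34], [0.05, 2.64], [-2.94, 2.94]. Speed limits (rad/s): [2.79, 2.79, 3.14, 3.14, 3.14, 3.14].

## Interface

Orientations are given as a rotation vector (axis times angle).
In Python, from plant import get_state, snapshot, close_job gives the robot as it stands. The module is installed in compiled form; this text tells all that it offers.
- The arm moves only by the tool arm_command, never from a script. Its argument "series" is a list of rows, each an object with "gripper": the finger opening in m, from 0 to 0.0854; "delta_pos": the shift along the tool's x, y, z in m, a list of three; "spin": the turn about the tool's z in units of 6 degrees (1.0 is 6 degrees). In form: [{"gripper": gripper, "delta_pos": [x, y, z], "spin": spin}, ...]. A call has exactly 10 rows; each row shifts and turns the pose as measured when the row begins, along the tool's axes as they then stand; what a row does not reach is not made up. A row lasts 1/12 s, in which the tool goes at most 41.7 mm and 7.16 degrees, less where a joint would pass 70% of its speed; a pose out of reach is approached as far as the arm can. A call with a gripper value outside its range is refused whole. The fingers move at their own pace and stop on an object; "force" is the grip in N (left out, the last holds). Time passes only in rows, so rows that do not move let the fingers close, or fill a call up. It gives the time, the measured TCP pose, the force and the opening at its end, in the units of the state.
- get_state(): the state, without advancing time (a new reading comes with each control period).
- snapshot(name): name is "scene" or "top"; returns a dict with "img" (420x560x3 uint8, red, green, blue), "K" (3x3 intrinsics, pixels), "camera_from_world" (4x4, takes a point from world to camera coordinates). Camera axes: x right, y down, z forward; pixel columns grow to the right and rows downward; lengths in mm; the calibration is good to about 2 mm. A picture is of the moment at which its call begins. There is no depth.
- close_job(): hands the job in, once; it reports no verdict.
The state is a dict: "clock": time; "joints": joint angles; "joint_vel": joint speeds; "joint_torque": joint torques, N m; "position": TCP position; "tcp_rot": TCP orientation; "force": force on the tool from outside, world axes, zero at the start; "moment": the same for the moment, N m; "finger_gap": opening from 0.0 (shut) to 1.0 (fully open).
Only numpy, scipy, OpenCV 4.12 (cv2) and the standard library are available. Lean on these libraries where they do the work, as an engineer would, in place of code of your own. Each camera call takes 0.05 s, during which the arm holds its last target.

## Working session

There is one attempt and no reset: what is moved stays moved. The work goes in short steps, Python scripts to look and compute and a tool call to move; the robot and the scene stay as the last step left them, time stands still between calls to the robot, and variables do not carry over. Pictures are saved under pics/ and viewed, and the job is handed in when it is done.

Besides the shell and the picture viewer there is one more tool, called after "Call:" by a JSON object that holds its "fn" and its "kwargs". arm_command: Moves the arm, as the interface text tells. Its arguments: {"type":"object","properties":{"series":{"type":"array"},"force":{"type":"number"}},"required":["series"]}

```bash
mkdir -p pics; python3 - <<'E'
from plant import *
import cv2
for n in("scene","top"):
    s=snapshot(n); cv2.imwrite(f"pics/{n}0.png",cv2.resize(s["img"][:,:,::-1],(784,588),interpolation=cv2.INTER_CUBIC)); print(n,s["K"].tolist(),s["camera_from_world"].round(4).tolist())
print(get_state())
E
```

```text
scene [[405.06105495851466, 0.0, 270.87764010291426], [0.0, 405.06105495851466, 217.49053062990666], [0.0, 0.0, 1.0]] [[0.7263, -0.6873, -0.0088, -534.6981], [-0.3238, -0.3309, -0.8864, 133.4492], [0.6063, 0.6466, -0.4629, 763.1432], [0.0, 0.0, 0.0, 1.0]]
top [[444.79684895937305, 0.0, 277.125957310117], [0.0, 444.79684895937305, 213.257797267612], [0.0, 0.0, 1.0]] [[0.0202, -0.9996, 0.0192, -286.3448], [-0.9845, -0.0232, -0.1739, 523.0027], [0.1742, -0.0153, -0.9846, 958.4886], [0.0, 0.0, 0.0, 1.0]]
{'clock': 0.1, 'joints': array([-1.35670072e+00,  3.08961173e-01,  1.63504265e+00,  2.64782156e-05,
        1.19971383e+00, -6.96840172e-02]), 'joint_vel': array([-0.00095424, -0.00290663, -0.00324127, -0.00089329,  0.00114735,
       -0.00010199]), 'joint_torque': array([-3.41181030e-04, -4.16408551e+01, -2.77644789e+01, -7.77386936e-05,
        4.00288132e-03, -1.45507516e-05]), 'position': array([ 174.82395335, -599.27727613,  230.14290375]), 'tcp_rot': array([-3.10792348e+00, -4.43950830e-01,  2.02029003e-04]), 'force': array([ 0.02090493,  0.17246589, -0.18821029]), 'moment': array([ 0.01794657, -0.06203303, -0.03454094]), 'finger_gap': 1.0002093925923774}
```

View pics/scene0.png

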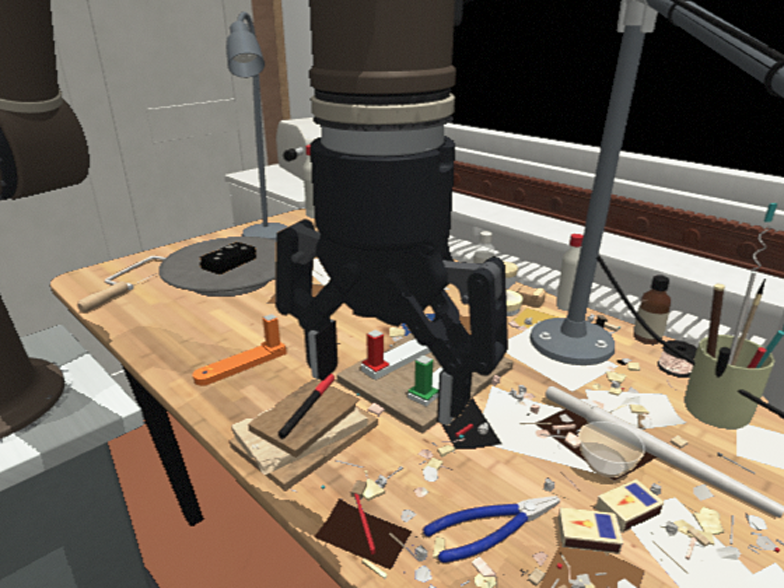

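View pics/top0.png

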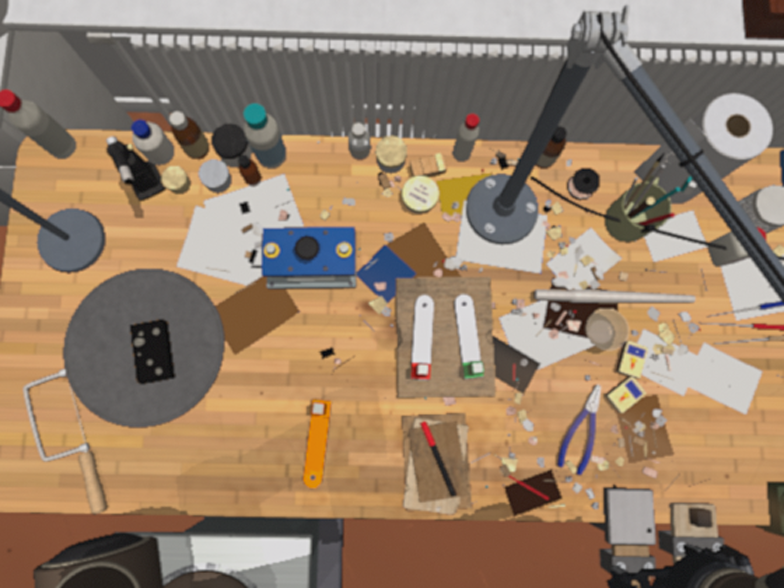

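The top view shows, in 784x588 pixels:
- **Red blade:** handle at (422,369), tip at (424,297).
- **Green blade:** (473,367).
- **Orange look-alike:** (317,445).
- **Red pencils, not blades:** (440,455) and (530,488).
- **Die set:** (308,252).
- **Tin:** (421,194).

By the description I choose the red post on the board at (422,369), and check it in close crops.

```bash
python3 - <<'E'
from plant import *
import cv2
s=snapshot("top"); im=s["img"][:,:,::-1]
cv2.imwrite("pics/c1.png",cv2.resize(im[190:290,270:370],(600,600),interpolation=cv2.INTER_CUBIC))
cv2.imwrite("pics/c2.png",cv2.resize(im[150:220,170:270],(800,560),interpolation=cv2.INTER_CUBIC))
E
```

```text
(no output)
```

View pics/c1.png

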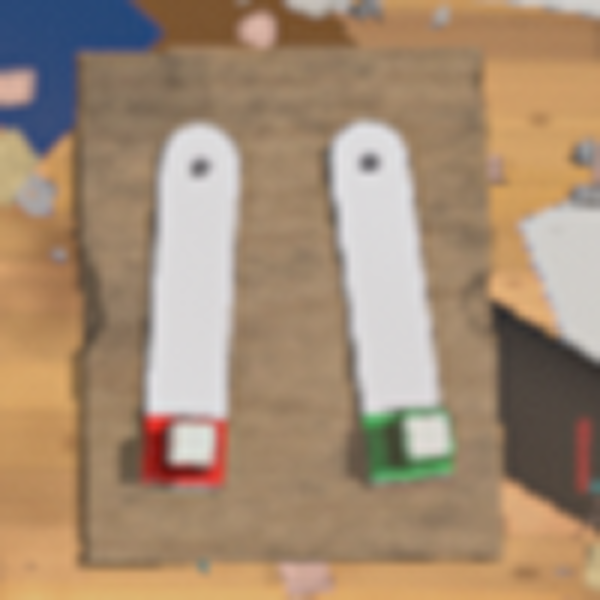

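View pics/c2.png

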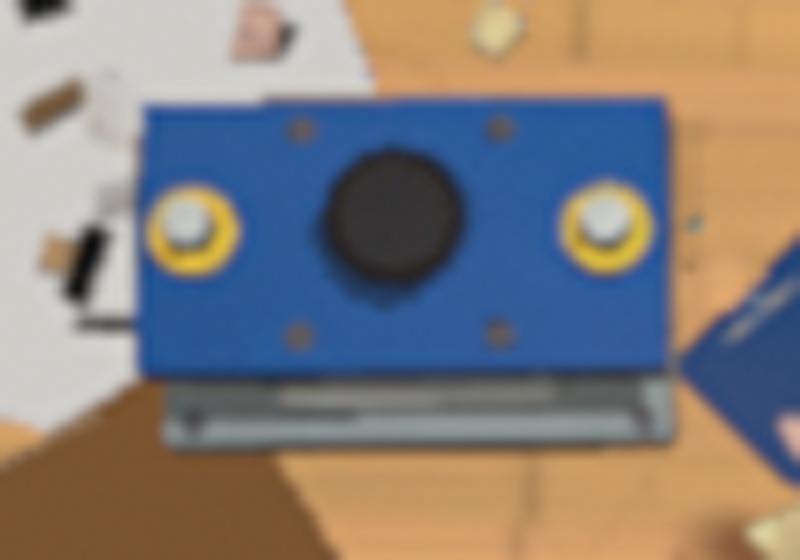

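```bash
cat > h.py <<'E'
import numpy as np
from plant import *
def ray(cam,u,v):
    T=cam["camera_from_world"];R=T[:3,:3];c=-R.T@T[:3,3]
    return c,R.T@np.linalg.inv(cam["K"])@np.array([u,v,1.])
def at(cam,u,v,z):
    c,d=ray(cam,u,v); return (c+d*(z-c[2])/d[2])
def proj(cam,p):
    T=cam["camera_from_world"];q=cam["K"]@(T[:3,:3]@np.array(p,float)+T[:3,3]); return q[:2]/q[2]
def crop(u,v,s,ox,oy): return (u+.5)/s-.5+ox,(v+.5)/s-.5+oy
E
python3 - <<'E'
from h import *
s=snapshot("top")
print("cam",ray(s,0,0)[0])
def a(n,u,v,z,sc=6,ox=270,oy=190): print(n,at(s,*crop(u,v,sc,ox,oy),z).round(1))
a("hand",191,444,76);a("tip",200,122,26);a("L",148,416,26);a("R",229,416,26);a("L2",160,180,26);a("R2",240,180,26)
for p in((142,486),(224,486),(142,416),(228,416)):a("collar",*p,28)
a("ghand",428,436,72);a("gtip",366,122,22)
for p in((80,55),(482,52),(85,563),(500,558)):a("board",*p,14)
b=dict(sc=8,ox=170,oy=150)
a("pL",187,217,82,**b);a("pR",606,217,82,**b);a("sL",165,447,14,**b);a("sR",672,443,14,**b)
for g in(20,24,28):
  a("knob",396,216,62+g,**b)
  for p in((145,105),(667,100),(140,374),(668,374)):a("blue",*p,40+g,**b)
t=crop(421*1,194,1.4,0,0);print("tin",at(s,*t,24))
E
```

```text
cam [ 353.67013874 -259.39026921 1040.12485101]
hand [ 415.1 -329.1   76. ]
tip [ 542.4 -334.9   26. ]
L [ 428.5 -316.3   26. ]
R [ 429.2 -347.1   26. ]
L2 [ 519.3 -319.7   26. ]
R2 [ 520.  -350.6   26. ]
collar [ 402.  -314.3   28. ]
collar [ 402.7 -345.2   28. ]
collar [ 428.3 -313.9   28. ]
collar [ 429.  -346.5   28. ]
ghand [ 420.1 -415.4   72. ]
gtip [ 544.7 -399.8   22. ]
board [ 570.3 -288.3   14. ]
board [ 575.3 -446.8   14. ]
board [ 373.2 -293.8   14. ]
board [ 378.3 -452.    14. ]
pL [601.  -86.5  82. ]
pR [ 603.9 -202.1   82. ]
sL [549.  -71.5  14. ]
sR [ 553.8 -219.7   14. ]
knob [ 602.7 -144.1   82. ]
blue [639.1 -68.9  60. ]
blue [ 644.4 -217.1   60. ]
blue [561.  -71.8  60. ]
blue [ 564.6 -219.7   60. ]
knob [ 601.7 -144.6   86. ]
blue [637.9 -69.7  64. ]
blue [ 643.2 -217.3   64. ]
blue [560.1 -72.5  64. ]
blue [ 563.7 -219.9   64. ]
knob [ 600.6 -145.1   90. ]
blue [636.8 -70.4  68. ]
blue [ 642.1 -217.4   68. ]
blue [559.3 -73.3  68. ]
blue [ 562.8 -220.1   68. ]
tin [ 716.66789855 -327.67937382   24.        ]
```

```bash
cat >> h.py <<'E'
from scipy.spatial.transform import Rotation as Ro
def go(x,y,z,yaw,n=10):
    s=get_state();R=Ro.from_rotvec(s["tcp_rot"]).as_matrix();d=np.array([x,y,z])-s["position"]
    yw=np.arctan2(R[1,0],R[0,0]);e=(yaw-yw+np.pi)%(2*np.pi)-np.pi
    print("t",round(s["clock"],2),"pos",s["position"].round(1),"yaw",yw.round(4),"tilt",R[:,2].round(4),"F",s["force"].round(1),"gap",round(s["finger_gap"]*85.4,1))
    t=R.T@d
    print("tool delta mm",t.round(1),"/n",(t/n).round(2),"spin tot",round(-np.degrees(e)/6,3),"worlddist",np.linalg.norm(d).round(1))
    Rn=Ro.from_euler('z',yaw).as_matrix()@np.diag([1,-1,-1]);print("delta in final yaw frame",(Rn.T@d).round(1))
E
python3 -c "
from h import *
go(415.5,-330.5,150,-.038,10)"
```

```text
t 0.2 pos [ 174.9 -599.5  230.5] yaw 0.2838 tilt [-3.0e-04  1.5e-03 -1.0e+00] F [ 0.4  0.7 -0. ] gap 85.3
tool delta mm [ 306.3 -190.8   80.8] /n [ 30.63 -19.08   8.08] spin tot 3.073 worlddist 369.8
delta in final yaw frame [ 230.2 -278.    80.5]
```

Call:
{"fn": "arm_command", "kwargs": {"series": [{"gripper": 0.05,"delta_pos": [0,0,0],"spin": 0.8},{"gripper": 0.05,"delta_pos": [0,0,0],"spin": 0.8},{"gripper": 0.05,"delta_pos": [0,0,0],"spin": 0.8},{"gripper": 0.05,"delta_pos": [0,0,0],"spin": 0.7},{"gripper": 0.05,"delta_pos": [0.023,-0.028,0],"spin": 0},{"gripper": 0.05,"delta_pos": [0.023,-0.028,0],"spin": 0},{"gripper": 0.05,"delta_pos": [0.023,-0.028,0],"spin": 0},{"gripper": 0.05,"delta_pos": [0.023,-0.028,0],"spin": 0},{"gripper": 0.05,"delta_pos": [0.023,-0.028,0],"spin": 0},{"gripper": 0.05,"delta_pos": [0.023,-0.028,0],"spin": 0}], "force": 80}}

```text
clock: 1.03
position: [321.4, -439.1, 227.1]
tcp_rot: [-3.138, 0.112, 0.005]
force: [1.3, -1.3, 0.7]
finger_gap: 0.584
```

```bash
python3 -c "
from h import *
go(415.5,-330.5,150,-.038,10)"
```

```text
t 1.03 pos [ 321.4 -439.1  227.1] yaw -0.0711 tilt [-0.0032  0.0014 -1.    ] F [ 1.3 -1.3  0.7] gap 49.8
tool delta mm [  86.4 -114.9   76.9] /n [  8.64 -11.49   7.69] spin tot -0.316 worlddist 163.1
delta in final yaw frame [  89.9 -112.1   77.1]
```

Call:
{"fn": "arm_command", "kwargs": {"series": [{"gripper": 0.05,"delta_pos": [0.015,-0.018,0.012],"spin": -0.3},{"gripper": 0.05,"delta_pos": [0.015,-0.018,0.012],"spin": 0},{"gripper": 0.05,"delta_pos": [0.015,-0.018,0.012],"spin": 0},{"gripper": 0.05,"delta_pos": [0.015,-0.018,0.012],"spin": 0},{"gripper": 0.05,"delta_pos": [0.015,-0.018,0.012],"spin": 0},{"gripper": 0.05,"delta_pos": [0.01,-0.012,0.01],"spin": 0},{"gripper": 0.05,"delta_pos": [0.004,-0.006,0.005],"spin": 0},{"gripper": 0.05,"delta_pos": [0,0,0],"spin": 0},{"gripper": 0.05,"delta_pos": [0,0,0],"spin": 0},{"gripper": 0.05,"delta_pos": [0,0,0],"spin": 0}]}}

```text
clock: 1.87
position: [422.4, -323.6, 149.8]
tcp_rot: [-3.141, 0.045, 0.003]
force: [0.4, -0.4, 0.7]
finger_gap: 0.586
```

```bash
python3 -c "
from h import *
import cv2
go(415.5,-330.5,40,-.038,10)
s=snapshot('scene');im=s['img'][:,:,::-1]
cv2.imwrite('pics/s1.png',cv2.resize(im,(784,588),interpolation=cv2.INTER_CUBIC))
print(proj(s,(415.5,-330.5,76))*1.4, proj(s,(602,-144,85))*1.4)
"
```

```text
t 1.87 pos [ 422.4 -323.6  149.8] yaw -0.0285 tilt [-1.8e-03  6.0e-04 -1.0e+00] F [ 0.4 -0.4  0.7] gap 50.1
tool delta mm [ -6.5   7.1 109.8] /n [-0.65  0.71 10.98] spin tot 0.091 worlddist 110.2
delta in final yaw frame [ -6.7   7.2 109.8]
[374.47185119 334.75355399] [379.66826312 253.690533  ]
```

View pics/s1.png

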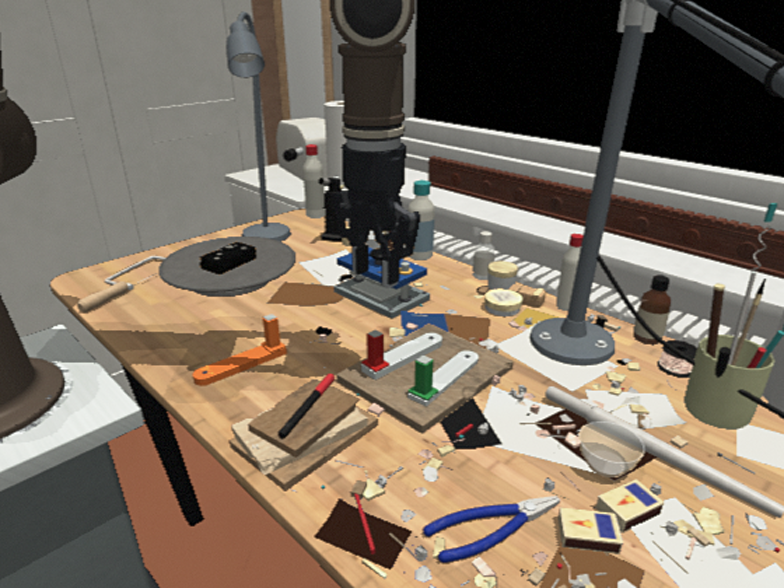

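The scene picture agrees: the red post top is at (375,334) and I predicted (374.5,334.8). Next I centre over it and descend.

Call:
{"fn": "arm_command", "kwargs": {"series": [{"gripper": 0.05,"delta_pos": [-0.0065,0.007,0],"spin": 0.09},{"gripper": 0.05,"delta_pos": [0,0,0],"spin": 0},{"gripper": 0.05,"delta_pos": [0,0,0.02],"spin": 0},{"gripper": 0.05,"delta_pos": [0,0,0.02],"spin": 0},{"gripper": 0.05,"delta_pos": [0,0,0.02],"spin": 0},{"gripper": 0.05,"delta_pos": [0,0,0],"spin": 0},{"gripper": 0.05,"delta_pos": [0,0,0],"spin": 0},{"gripper": 0.05,"delta_pos": [0,0,0],"spin": 0},{"gripper": 0.05,"delta_pos": [0,0,0],"spin": 0},{"gripper": 0.05,"delta_pos": [0,0,0],"spin": 0}]}}

```text
clock: 2.75
position: [415.5, -343.7, 97.5]
tcp_rot: [3.128, -0.08, 0.016]
force: [0.1, -0.8, 0.5]
finger_gap: 0.588
```

```bash
python3 -c "
from h import *
import cv2
go(415.5,-330.5,40,-.038,10)
s=snapshot('scene');im=s['img'][:,:,::-1]
cv2.imwrite('pics/s2.png',cv2.resize(im[160:300,220:380],(800,700),interpolation=cv2.INTER_CUBIC)[:600])
"
```

```text
t 2.75 pos [ 415.5 -343.7   97.5] yaw -0.0511 tilt [ 0.0101 -0.0133 -0.9999] F [ 0.1 -0.8  0.5] gap 50.2
tool delta mm [ -1.3 -13.9  57.3] /n [-0.13 -1.39  5.73] spin tot -0.125 worlddist 59.0
delta in final yaw frame [ -0.5 -13.2  57.5]
```

View pics/s2.png

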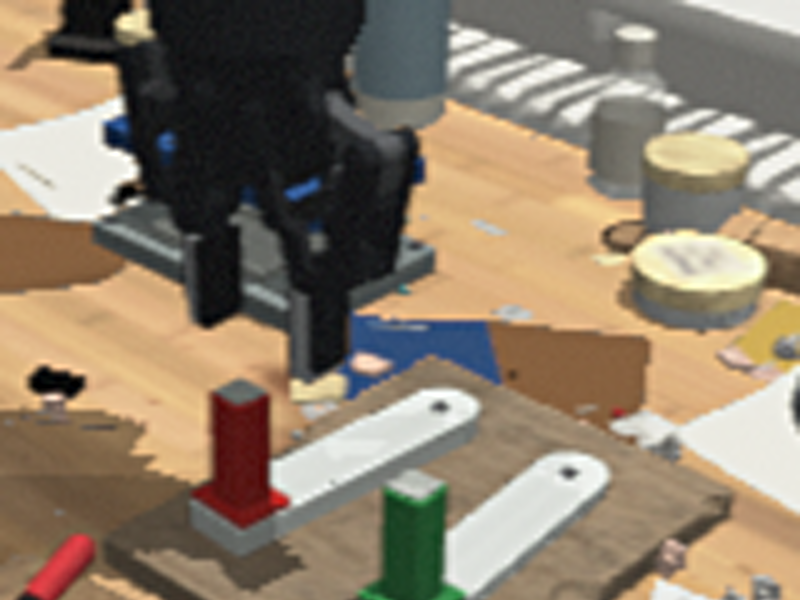

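```bash
python3 -c "
from h import *
go(415.5,-330.5,40,-.038,10)
s=get_state();print(s['joints'],s['joint_vel'],s['joint_torque'],s['moment'])
c=snapshot('scene')
f=lambda p:(proj(c,p)-[220,160])*5
print(f(s['position']),f((415.5,-330.5,76)),f((415,-360,97)),f((415,-310,97)))
go(415.5,-330.5,40,-.038,10)
"
```

```text
t 2.8 pos [ 415.8 -343.9   97.8] yaw -0.051 tilt [ 0.0106 -0.0138 -0.9998] F [-0.1 -0.2 -0. ] gap 50.0
tool delta mm [ -1.7 -14.1  57.6] /n [-0.17 -1.41  5.76] spin tot -0.124 worlddist 59.3
delta in final yaw frame [ -0.8 -13.4  57.8]
[-0.77022064  0.30652834  1.94241985 -0.00329899  0.87537249  0.85377492] [ 5.46153878e-03  1.10305108e-03  3.80658770e-04  1.52898694e-03
 -6.54214585e-03  6.08811640e-05] [ 2.44682946e-03 -3.56096506e+01 -2.18575859e+01 -9.47209846e-04
  7.83346128e-03 -4.01804427e-04] [0.0241144  0.03298834 0.02466739]
[262.02053768 357.64833846] [237.39946855 395.54840709] [290.93629376 375.93495512] [198.94090378 328.66781813]
t 2.85 pos [ 415.8 -343.8   97.7] yaw -0.0509 tilt [ 0.0106 -0.0137 -0.9999] F [-0.7 -0.7 -0.9] gap 49.9
tool delta mm [ -1.6 -14.   57.5] /n [-0.16 -1.4   5.75] spin tot -0.123 worlddist 59.2
delta in final yaw frame [ -0.8 -13.2  57.7]
```

Call:
{"fn": "arm_command", "kwargs": {"series": [{"gripper": 0.05,"delta_pos": [-0.0005,-0.005,0],"spin": -0.04},{"gripper": 0.05,"delta_pos": [-0.0005,-0.005,0],"spin": -0.04},{"gripper": 0.05,"delta_pos": [-0.0005,-0.0035,0],"spin": -0.04},{"gripper": 0.05,"delta_pos": [0,0,0],"spin": 0},{"gripper": 0.05,"delta_pos": [0,0,0],"spin": 0},{"gripper": 0.05,"delta_pos": [0,0,0.002],"spin": 0},{"gripper": 0.05,"delta_pos": [0,0,0.002],"spin": 0},{"gripper": 0.05,"delta_pos": [0,0,0.002],"spin": 0},{"gripper": 0.05,"delta_pos": [0,0,0.002],"spin": 0},{"gripper": 0.05,"delta_pos": [0,0,0.002],"spin": 0}]}}

```text
clock: 3.68
position: [416.3, -329.0, 88.6]
tcp_rot: [3.125, -0.055, 0.021]
force: [0.6, 0.6, -0.6]
finger_gap: 0.584
```

```bash
python3 -c "
from h import *
go(415.5,-330.5,40,-.038,10)
"
```

```text
t 3.68 pos [ 416.3 -329.    88.6] yaw -0.0354 tilt [ 0.0132 -0.016  -0.9998] F [ 0.6  0.6 -0.6] gap 49.9
tool delta mm [-1.5  0.8 48.6] /n [-0.15  0.08  4.86] spin tot 0.025 worlddist 48.6
delta in final yaw frame [-0.8  1.6 48.6]
```

Call:
{"fn": "arm_command", "kwargs": {"series": [{"gripper": 0.05,"delta_pos": [0,0,0],"spin": 0},{"gripper": 0.05,"delta_pos": [0,0,0],"spin": 0},{"gripper": 0.05,"delta_pos": [0,0,0],"spin": 0},{"gripper": 0.05,"delta_pos": [0,0,0],"spin": 0},{"gripper": 0.05,"delta_pos": [0,0,0],"spin": 0},{"gripper": 0.05,"delta_pos": [0,0,0],"spin": 0},{"gripper": 0.05,"delta_pos": [0,0,0],"spin": 0},{"gripper": 0.05,"delta_pos": [0,0,0],"spin": 0},{"gripper": 0.05,"delta_pos": [0,0,0],"spin": 0},{"gripper": 0.05,"delta_pos": [0,0,0],"spin": 0}]}}

```text
clock: 4.52
position: [416.0, -329.1, 87.8]
tcp_rot: [3.126, -0.056, 0.02]
force: [-0.8, -0.6, 0.3]
finger_gap: 0.586
```

```bash
python3 -c "
from h import *
go(415.5,-330.5,40,-.038,10)
"
```

```text
t 4.52 pos [ 416.  -329.1   87.8] yaw -0.0359 tilt [ 0.0124 -0.0153 -0.9998] F [-0.8 -0.6  0.3] gap 50.1
tool delta mm [-1.   0.7 47.8] /n [-0.1   0.07  4.78] spin tot 0.02 worlddist 47.8
delta in final yaw frame [-0.4  1.4 47.8]
```

Call:
{"fn": "arm_command", "kwargs": {"series": [{"gripper": 0.05,"delta_pos": [-0.0005,0.001,0.006],"spin": 0.02},{"gripper": 0.05,"delta_pos": [0,0,0.006],"spin": 0},{"gripper": 0.05,"delta_pos": [0,0,0.006],"spin": 0},{"gripper": 0.05,"delta_pos": [0,0,0.006],"spin": 0},{"gripper": 0.05,"delta_pos": [0,0,0],"spin": 0},{"gripper": 0.05,"delta_pos": [0,0,0],"spin": 0},{"gripper": 0.05,"delta_pos": [0,0,0],"spin": 0},{"gripper": 0.05,"delta_pos": [0,0,0],"spin": 0},{"gripper": 0.05,"delta_pos": [0,0,0],"spin": 0},{"gripper": 0.05,"delta_pos": [0,0,0],"spin": 0}]}}

```text
clock: 5.35
position: [415.2, -330.1, 60.2]
tcp_rot: [3.127, -0.06, 0.018]
force: [-0.3, -0.0, -0.5]
finger_gap: 0.583
```

```bash
python3 -c "
from h import *
go(415.5,-330.5,40,-.038,10)
"
```

```text
t 5.35 pos [ 415.2 -330.1   60.2] yaw -0.0383 tilt [ 0.011  -0.014  -0.9998] F [-0.3 -0.  -0.5] gap 49.8
tool delta mm [ 0.1  0.1 20.2] /n [0.01 0.01 2.02] spin tot -0.003 worlddist 20.2
delta in final yaw frame [ 0.4  0.4 20.2]
```

Call:
{"fn": "arm_command", "kwargs": {"series": [{"gripper": 0.05,"delta_pos": [0,0,0.006],"spin": 0},{"gripper": 0.05,"delta_pos": [0,0,0.006],"spin": 0},{"gripper": 0.05,"delta_pos": [0,0,0.006],"spin": 0},{"gripper": 0.05,"delta_pos": [0,0,0],"spin": 0},{"gripper": 0.05,"delta_pos": [0,0,0],"spin": 0},{"gripper": 0.05,"delta_pos": [0,0,0],"spin": 0},{"gripper": 0.04,"delta_pos": [0,0,0],"spin": 0},{"gripper": 0.03,"delta_pos": [0,0,0],"spin": 0},{"gripper": 0.025,"delta_pos": [0,0,0],"spin": 0},{"gripper": 0.025,"delta_pos": [0,0,0],"spin": 0}]}}

```text
clock: 6.18
position: [415.8, -330.7, 40.7]
tcp_rot: [3.126, -0.06, 0.019]
force: [-0.2, 0.2, -0.6]
finger_gap: 0.294
```

```bash
python3 -c "
from h import *
import cv2
go(415.5,-330.5,40,-.038,10)
for n,(a,b,c,d) in dict(scene=(200,280,230,340),top=(190,290,270,370)).items():
  s=snapshot(n);im=s['img'][:,:,::-1]
  cv2.imwrite('pics/g_%s.png'%n,cv2.resize(im[a:b,c:d],None,fx=6,fy=6,interpolation=cv2.INTER_CUBIC))
"
```

```text
t 6.18 pos [ 415.8 -330.7   40.7] yaw -0.0382 tilt [ 0.0118 -0.0147 -0.9998] F [-0.2  0.2 -0.6] gap 25.1
tool delta mm [-0.3 -0.2  0.7] /n [-0.03 -0.02  0.07] spin tot -0.002 worlddist 0.8
delta in final yaw frame [-0.3 -0.2  0.7]
```

View pics/g_scene.png

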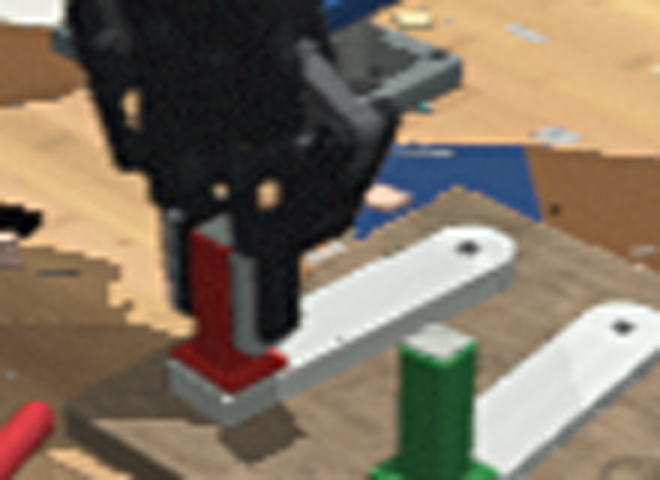

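View pics/g_top.png

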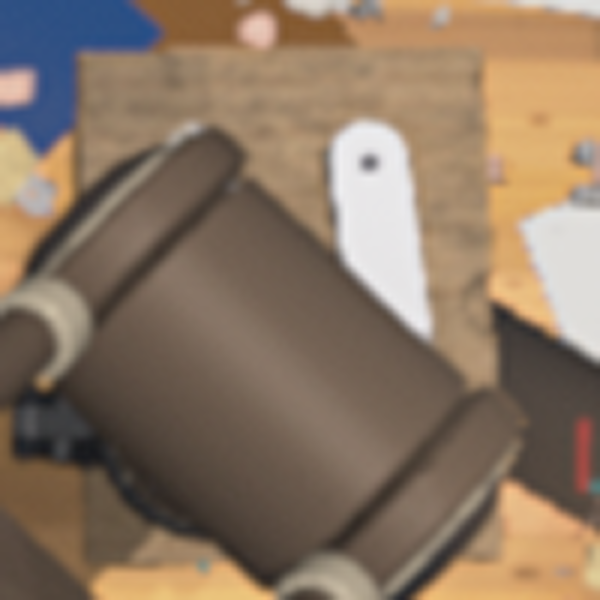

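Fingers straddle the red post, with the pad and post faces about flush at (235,340). I'll grip.

Call:
{"fn": "arm_command", "kwargs": {"series": [{"gripper": 0.02,"delta_pos": [-0.001,0,0],"spin": 0},{"gripper": 0.012,"delta_pos": [0,0,0],"spin": 0},{"gripper": 0.01,"delta_pos": [0,0,0],"spin": 0},{"gripper": 0.01,"delta_pos": [0,0,0],"spin": 0},{"gripper": 0.01,"delta_pos": [0,0,0],"spin": 0},{"gripper": 0.01,"delta_pos": [0,0,0],"spin": 0},{"gripper": 0.01,"delta_pos": [0,0,-0.003],"spin": 0},{"gripper": 0.01,"delta_pos": [0,0,-0.006],"spin": 0},{"gripper": 0.01,"delta_pos": [0,0,-0.006],"spin": 0},{"gripper": 0.01,"delta_pos": [0,0,-0.006],"spin": 0}], "force": 90}}

```text
clock: 7.12
position: [412.7, -328.8, 61.6]
tcp_rot: [3.13, -0.06, 0.013]
force: [0.3, -0.0, -2.3]
finger_gap: 0.195
```

```bash
python3 -c "
from h import *
import cv2
go(415.5,-330.5,60,-.038,10)
for n,(a,b,c,d) in dict(scene=(180,280,220,350)).items():
  s=snapshot(n);im=s['img'][:,:,::-1]
  cv2.imwrite('pics/g2_%s.png'%n,cv2.resize(im[a:b,c:d],None,fx=6,fy=6,interpolation=cv2.INTER_CUBIC))
"
```

```text
t 7.12 pos [ 412.7 -328.8   61.6] yaw -0.0382 tilt [ 0.008  -0.0115 -0.9999] F [ 0.3 -0.  -2.3] gap 16.6
tool delta mm [2.9 1.5 1.6] /n [0.29 0.15 0.16] spin tot -0.002 worlddist 3.6
delta in final yaw frame [2.9 1.5 1.6]
```

View pics/g2_scene.png

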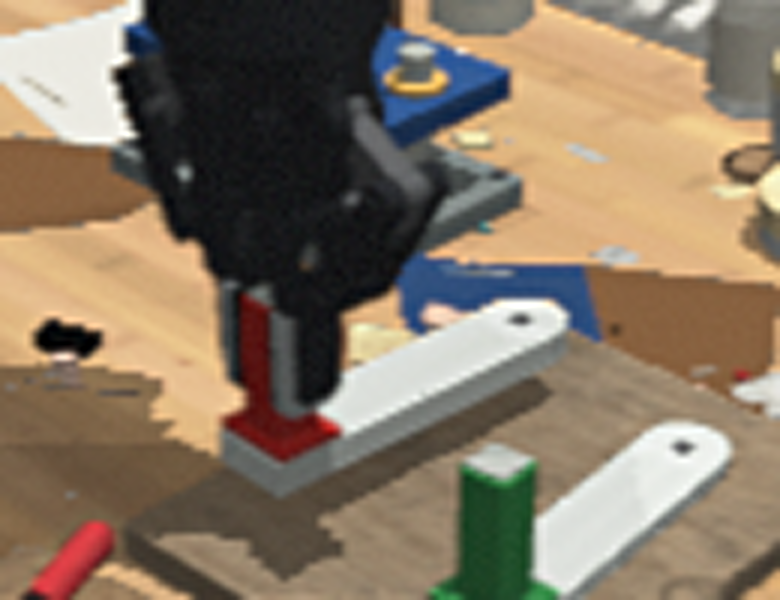

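```bash
python3 -c "
from h import *
c=snapshot('scene')
f=lambda p:((proj(c,p)-[220,180]+.5)*6-.5).round(0)
a=.028;C=np.array([602.4,-144.3,0])
w=lambda x,y,z:C+[x*np.cos(a)-y*np.sin(a),x*np.sin(a)+y*np.cos(a),z]
print('pillar',f(w(0,-58,82)),'low',f(w(50,-75,14)),f(w(50,-75,0)))
for g in(18,20,22,24,26,28,30):print(g,f(w(40,-75,26+g)),f(w(40,-75,40+g)))
"
```

```text
pillar [415.  56.] low [524. 182.] [523. 212.]
18 [511. 124.] [512.  93.]
20 [511. 120.] [512.  89.]
22 [511. 116.] [512.  84.]
24 [511. 111.] [512.  80.]
26 [511. 107.] [513.  75.]
28 [512. 102.] [513.  71.]
30 [512.  98.] [513.  66.]
```

```bash
python3 -c "
from h import *
c=snapshot('top')
print('orange',at(c,317/1.4,408/1.4,62))
go(402,-150,75,.028,10)
"
```

```text
orange [ 352.62597311 -168.52237198   62.        ]
t 7.27 pos [ 413.6 -329.6   62.2] yaw -0.0381 tilt [ 0.0101 -0.0133 -0.9999] F [-0.4 -0.2 -1.6] gap 16.8
tool delta mm [ -18.3 -178.8  -15.3] /n [ -1.83 -17.88  -1.53] spin tot -0.632 worlddist 180.4
delta in final yaw frame [  -6.5 -179.8  -12.8]
```

Call:
{"fn": "arm_command", "kwargs": {"series": [{"gripper": 0.01,"delta_pos": [0,-0.006,-0.008],"spin": -0.1},{"gripper": 0.01,"delta_pos": [0,-0.012,-0.008],"spin": -0.1},{"gripper": 0.01,"delta_pos": [0,-0.016,-0.004],"spin": -0.1},{"gripper": 0.01,"delta_pos": [0,-0.018,0],"spin": -0.1},{"gripper": 0.01,"delta_pos": [0,-0.018,0],"spin": -0.1},{"gripper": 0.01,"delta_pos": [0,-0.018,0],"spin": -0.1},{"gripper": 0.01,"delta_pos": [0,-0.018,0],"spin": 0},{"gripper": 0.01,"delta_pos": [0,-0.018,0],"spin": 0},{"gripper": 0.01,"delta_pos": [0,-0.012,0],"spin": 0},{"gripper": 0.01,"delta_pos": [0,-0.006,0],"spin": 0}]}}

```text
clock: 8.1
position: [409.9, -171.7, 84.9]
tcp_rot: [3.13, 0.051, 0.017]
force: [-0.2, 0.6, -0.8]
finger_gap: 0.193
```

```bash
python3 -c "
from h import *
go(402,-150,60,.028,10)
"
```

```text
t 8.1 pos [ 409.9 -171.7   84.9] yaw 0.0327 tilt [ 0.0111 -0.0114 -0.9999] F [-0.2  0.6 -0.8] gap 16.5
tool delta mm [ -7.4 -22.3  24.5] /n [-0.74 -2.23  2.45] spin tot 0.045 worlddist 34.0
delta in final yaw frame [ -7.2 -22.   24.9]
```

Call:
{"fn": "arm_command", "kwargs": {"series": [{"gripper": 0.01,"delta_pos": [-0.002,-0.005,0.002],"spin": 0.04},{"gripper": 0.01,"delta_pos": [-0.002,-0.006,0.004],"spin": 0},{"gripper": 0.01,"delta_pos": [-0.002,-0.005,0.005],"spin": 0},{"gripper": 0.01,"delta_pos": [-0.002,-0.003,0.005],"spin": 0},{"gripper": 0.01,"delta_pos": [0,-0.001,0.004],"spin": 0},{"gripper": 0.01,"delta_pos": [0,0,0.002],"spin": 0},{"gripper": 0.01,"delta_pos": [0,0,0],"spin": 0},{"gripper": 0.01,"delta_pos": [0,0,0],"spin": 0},{"gripper": 0.01,"delta_pos": [0,0,0],"spin": 0},{"gripper": 0.01,"delta_pos": [0,0,0],"spin": 0}]}}

```text
clock: 8.93
position: [399.6, -148.9, 60.2]
tcp_rot: [3.13, 0.047, 0.016]
force: [0.7, -0.6, -0.7]
finger_gap: 0.196
```

```bash
python3 -c "
from h import *
import cv2
go(402,-150,56,.028,10)
s=snapshot('scene');im=s['img'][:,:,::-1]
cv2.imwrite('pics/i1.png',cv2.resize(im[150:250,200:330],None,fx=6,fy=6,interpolation=cv2.INTER_CUBIC))
s=snapshot('top');im=s['img'][:,:,::-1]
cv2.imwrite('pics/i1t.png',cv2.resize(im[150:250,160:290],None,fx=6,fy=6,interpolation=cv2.INTER_CUBIC))
"
```

```text
t 8.93 pos [ 399.6 -148.9   60.2] yaw 0.0302 tilt [ 0.0101 -0.0113 -0.9999] F [ 0.7 -0.6 -0.7] gap 16.7
tool delta mm [2.3 1.1 4.2] /n [0.23 0.11 0.42] spin tot 0.021 worlddist 4.9
delta in final yaw frame [2.4 1.2 4.2]
```

View pics/i1.png

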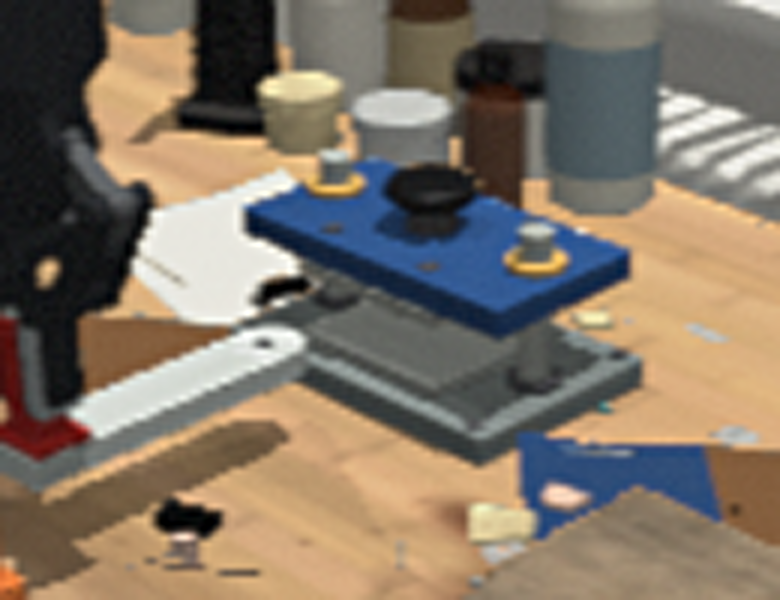

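View pics/i1t.png

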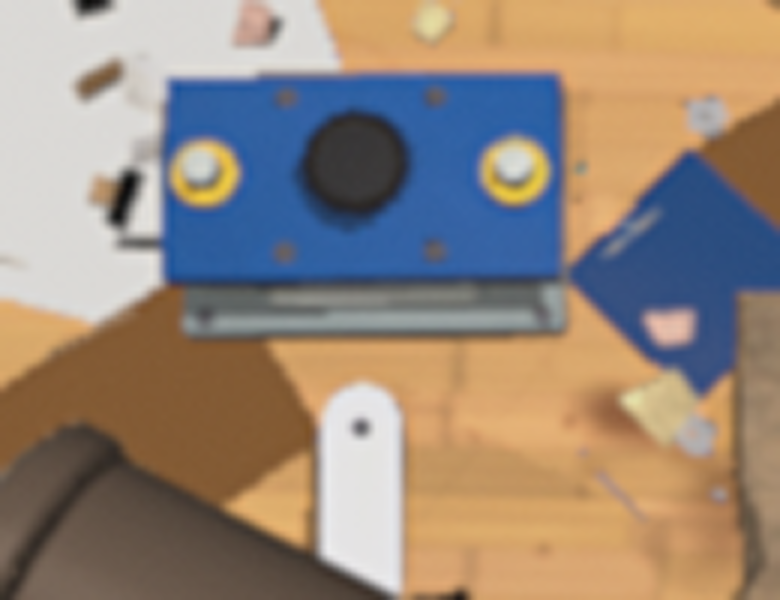

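The blade hangs level at the front with its round tip at (362,383) in the top crop, on the die's mid-line. The gap is open by about 27 mm.

```bash
python3 -c "
from h import *
c=snapshot('top')
print('tip',at(c,*crop(362,383,6,160,150),45))
go(516,-146.7,56,.028,10)
"
```

```text
tip [ 526.34836172 -145.25862611   45.        ]
t 9.08 pos [ 399.7 -148.8   60.3] yaw 0.0305 tilt [ 0.0104 -0.0114 -0.9999] F [-0.2 -0.  -1.2] gap 16.9
tool delta mm [116.3   1.4   5.5] /n [11.63  0.14  0.55] spin tot 0.024 worlddist 116.4
delta in final yaw frame [116.3   1.1   4.3]
```

Call:
{"fn": "arm_command", "kwargs": {"series": [{"gripper": 0.01,"delta_pos": [0.003,0,0.002],"spin": 0.01},{"gripper": 0.01,"delta_pos": [0.007,0,0.002],"spin": 0.01},{"gripper": 0.01,"delta_pos": [0.009,0,0],"spin": 0},{"gripper": 0.01,"delta_pos": [0.009,0,0],"spin": 0},{"gripper": 0.01,"delta_pos": [0.009,0,0],"spin": 0},{"gripper": 0.01,"delta_pos": [0.006,0,0],"spin": 0},{"gripper": 0.01,"delta_pos": [0.003,0,0],"spin": 0},{"gripper": 0.01,"delta_pos": [0,0,0],"spin": 0},{"gripper": 0.01,"delta_pos": [0,0,0],"spin": 0},{"gripper": 0.01,"delta_pos": [0,0,0],"spin": 0}]}}

```text
clock: 9.92
position: [453.4, -147.7, 56.9]
tcp_rot: [3.129, 0.045, 0.021]
force: [-0.4, 0.1, -1.2]
finger_gap: 0.199
```

```bash
python3 -c "
from h import *
import cv2
go(516,-146.7,54,.028,10)
s=snapshot('scene');im=s['img'][:,:,::-1]
cv2.imwrite('pics/i2.png',cv2.resize(im[150:250,200:330],None,fx=6,fy=6,interpolation=cv2.INTER_CUBIC))
"
```

```text
t 9.92 pos [ 453.4 -147.7   56.9] yaw 0.0291 tilt [ 0.0134 -0.0125 -0.9998] F [-0.4  0.1 -1.2] gap 17.0
tool delta mm [62.6  0.7  3.7] /n [6.26 0.07 0.37] spin tot 0.01 worlddist 62.7
delta in final yaw frame [62.6  0.7  2.9]
```

View pics/i2.png

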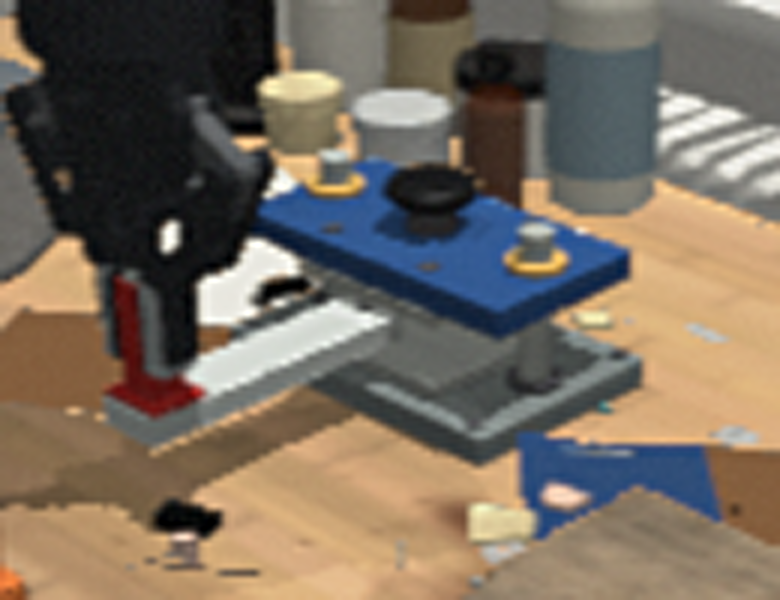

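Call:
{"fn": "arm_command", "kwargs": {"series": [{"gripper": 0.01,"delta_pos": [0.004,0,0],"spin": 0.01},{"gripper": 0.01,"delta_pos": [0.008,0,0],"spin": 0},{"gripper": 0.01,"delta_pos": [0.01,0,0],"spin": 0},{"gripper": 0.01,"delta_pos": [0.01,0,0],"spin": 0},{"gripper": 0.01,"delta_pos": [0.01,0,0],"spin": 0},{"gripper": 0.01,"delta_pos": [0.007,0,0],"spin": 0},{"gripper": 0.01,"delta_pos": [0.003,0,0],"spin": 0},{"gripper": 0.01,"delta_pos": [0.001,0,0],"spin": 0},{"gripper": 0.01,"delta_pos": [0,0,0],"spin": 0},{"gripper": 0.01,"delta_pos": [0,0,0],"spin": 0}]}}

```text
clock: 10.8
position: [512.3, -146.0, 57.3]
tcp_rot: [3.129, 0.043, 0.021]
force: [-0.0, 0.7, -1.5]
finger_gap: 0.201
```

```bash
python3 -c "
from h import *
import cv2
go(517,-146.7,47,.028,10)
s=snapshot('scene');im=s['img'][:,:,::-1]
cv2.imwrite('pics/i3.png',cv2.resize(im[150:250,200:330],None,fx=6,fy=6,interpolation=cv2.INTER_CUBIC))
"
```

```text
t 10.8 pos [ 512.3 -146.    57.3] yaw 0.0276 tilt [ 0.0136 -0.0123 -0.9998] F [-0.   0.7 -1.5] gap 17.1
tool delta mm [ 4.6  0.7 10.4] /n [0.46 0.07 1.04] spin tot -0.004 worlddist 11.4
delta in final yaw frame [ 4.7  0.9 10.3]
```

View pics/i3.png

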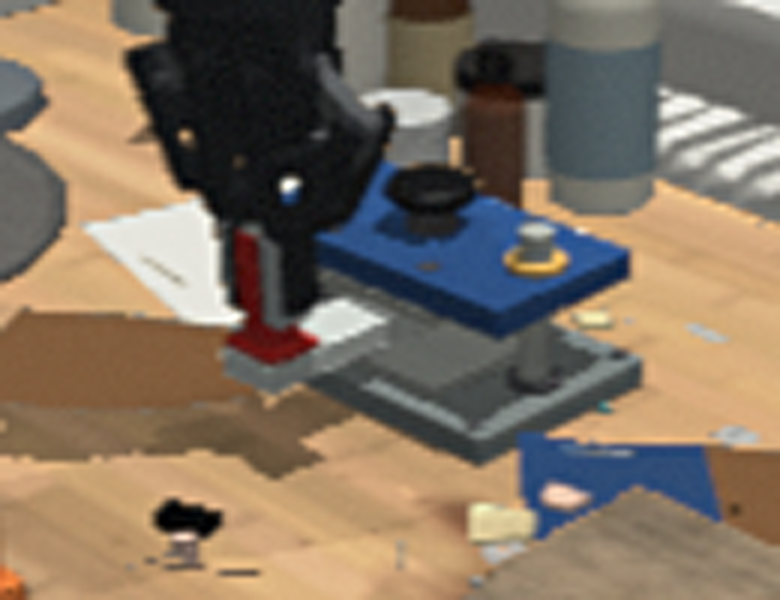

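Call:
{"fn": "arm_command", "kwargs": {"series": [{"gripper": 0.01,"delta_pos": [0.0015,0,0.001],"spin": 0},{"gripper": 0.01,"delta_pos": [0.0015,0,0.002],"spin": 0},{"gripper": 0.01,"delta_pos": [0.001,0,0.002],"spin": 0},{"gripper": 0.01,"delta_pos": [0,0,0.0015],"spin": 0},{"gripper": 0.01,"delta_pos": [0,0,0.001],"spin": 0},{"gripper": 0.01,"delta_pos": [0,0,0],"spin": 0},{"gripper": 0.01,"delta_pos": [0,0,0],"spin": 0},{"gripper": 0.01,"delta_pos": [0,0,0],"spin": 0},{"gripper": 0.01,"delta_pos": [0,0,0],"spin": 0},{"gripper": 0.01,"delta_pos": [0,0,0],"spin": 0}]}}

```text
clock: 11.68
position: [514.2, -145.7, 48.4]
tcp_rot: [3.13, 0.041, 0.016]
force: [-0.7, -0.9, -0.8]
finger_gap: 0.199
```

```bash
python3 -c "
from h import *
go(517,-146.7,46.7,.028,10)
print(get_state()['moment'])
"
```

```text
t 11.68 pos [ 514.2 -145.7   48.4] yaw 0.0264 tilt [ 0.0106 -0.0113 -0.9999] F [-0.7 -0.9 -0.8] gap 17.0
tool delta mm [2.8 1.1 1.7] /n [0.28 0.11 0.17] spin tot -0.015 worlddist 3.4
delta in final yaw frame [2.8 1.1 1.7]
[-0.00649191  0.07799845 -0.0120102 ]
```

Call:
{"fn": "arm_command", "kwargs": {"series": [{"gripper": 0.01,"delta_pos": [0.001,0.0005,0],"spin": 0},{"gripper": 0.01,"delta_pos": [0.001,0.0005,0],"spin": 0},{"gripper": 0.01,"delta_pos": [0.001,0,0],"spin": 0},{"gripper": 0.01,"delta_pos": [0,0,0],"spin": 0},{"gripper": 0.01,"delta_pos": [0,0,0.0005],"spin": 0},{"gripper": 0.01,"delta_pos": [0,0,0.0005],"spin": 0},{"gripper": 0.01,"delta_pos": [0,0,0.0005],"spin": 0},{"gripper": 0.01,"delta_pos": [0,0,0],"spin": 0},{"gripper": 0.01,"delta_pos": [0,0,0],"spin": 0},{"gripper": 0.01,"delta_pos": [0,0,0],"spin": 0}]}}

```text
clock: 12.52
position: [518.1, -146.9, 47.3]
tcp_rot: [3.129, 0.041, 0.018]
force: [1.0, 0.1, -0.8]
finger_gap: 0.194
```

```bash
python3 -c "
from h import *
go(517,-146.7,46.7,.028,10)
print(get_state()['moment'])
import cv2
s=snapshot('scene');im=s['img'][:,:,::-1]
cv2.imwrite('pics/i4.png',cv2.resize(im[170:230,220:320],None,fx=8,fy=8,interpolation=cv2.INTER_CUBIC))
"
```

```text
t 12.52 pos [ 518.1 -146.9   47.3] yaw 0.0265 tilt [ 0.0118 -0.0118 -0.9999] F [ 1.   0.1 -0.8] gap 16.6
tool delta mm [-1.1 -0.3  0.6] /n [-0.11 -0.03  0.06] spin tot -0.014 worlddist 1.3
delta in final yaw frame [-1.1 -0.3  0.6]
[ 0.02915617  0.08682295 -0.01805671]
```

View pics/i4.png

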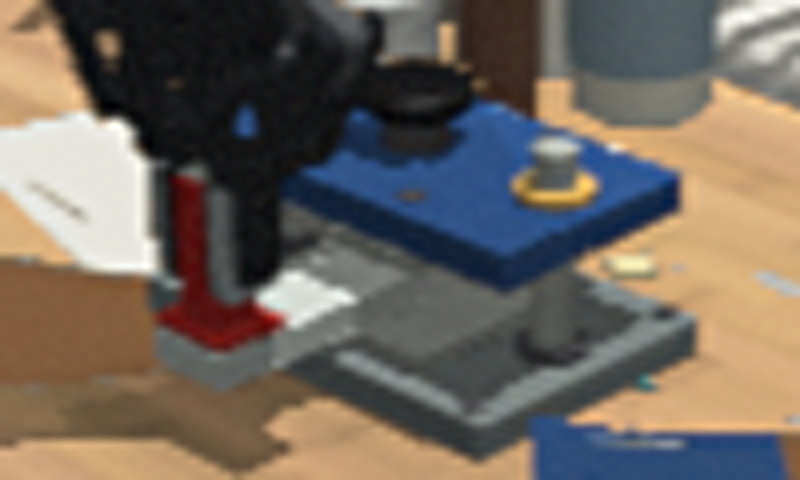

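Call:
{"fn": "arm_command", "kwargs": {"series": [{"gripper": 0.01,"delta_pos": [0,0,0.0005],"spin": 0},{"gripper": 0.01,"delta_pos": [0,0,0.0005],"spin": 0},{"gripper": 0.01,"delta_pos": [0,0,0],"spin": 0},{"gripper": 0.01,"delta_pos": [0,0,0],"spin": 0},{"gripper": 0.01,"delta_pos": [0,0,0],"spin": 0},{"gripper": 0.01,"delta_pos": [0,0,0],"spin": 0},{"gripper": 0.01,"delta_pos": [0,0,0],"spin": 0},{"gripper": 0.01,"delta_pos": [0,0,0],"spin": 0},{"gripper": 0.01,"delta_pos": [0,0,0],"spin": 0},{"gripper": 0.01,"delta_pos": [0,0,0],"spin": 0}]}}

```text
clock: 13.4
position: [518.4, -147.1, 47.2]
tcp_rot: [3.129, 0.042, 0.019]
force: [-0.5, -0.2, 0.8]
finger_gap: 0.195
```

```bash
python3 -c "
from h import *
go(517,-146.7,46.7,.028,10)
print(get_state()['moment'])
"
```

```text
t 13.4 pos [ 518.4 -147.1   47.2] yaw 0.0266 tilt [ 0.0122 -0.012  -0.9999] F [-0.5 -0.2  0.8] gap 16.6
tool delta mm [-1.3 -0.4  0.4] /n [-0.13 -0.04  0.04] spin tot -0.013 worlddist 1.5
delta in final yaw frame [-1.3 -0.4  0.5]
[ 0.05465315 -0.00364508 -0.01251196]
```

Call:
{"fn": "arm_command", "kwargs": {"series": [{"gripper": 0.01,"delta_pos": [0,0,0.001],"spin": 0},{"gripper": 0.01,"delta_pos": [0,0,0.001],"spin": 0},{"gripper": 0.01,"delta_pos": [0,0,0],"spin": 0},{"gripper": 0.018,"delta_pos": [0,0,0],"spin": 0},{"gripper": 0.024,"delta_pos": [0,0,0],"spin": 0},{"gripper": 0.03,"delta_pos": [0,0,0],"spin": 0},{"gripper": 0.04,"delta_pos": [0,0,0],"spin": 0},{"gripper": 0.045,"delta_pos": [0,0,0],"spin": 0},{"gripper": 0.045,"delta_pos": [0,0,0],"spin": 0},{"gripper": 0.045,"delta_pos": [0,0,0],"spin": 0}]}}

```text
clock: 14.23
position: [519.3, -147.5, 46.9]
tcp_rot: [3.129, 0.042, 0.02]
force: [-0.2, -0.1, -0.1]
finger_gap: 0.523
```

```bash
python3 -c "
from h import *
go(517,-146.7,120,.028,10)
import cv2
s=snapshot('scene');im=s['img'][:,:,::-1]
cv2.imwrite('pics/i5.png',cv2.resize(im[170:230,220:320],None,fx=8,fy=8,interpolation=cv2.INTER_CUBIC))
"
```

```text
t 14.23 pos [ 519.3 -147.5   46.9] yaw 0.0268 tilt [ 0.0132 -0.0125 -0.9998] F [-0.2 -0.1 -0.1] gap 44.6
tool delta mm [ -1.4   0.1 -73.1] /n [-0.14  0.01 -7.31] spin tot -0.011 worlddist 73.1
delta in final yaw frame [ -2.3  -0.9 -73.1]
```

View pics/i5.png

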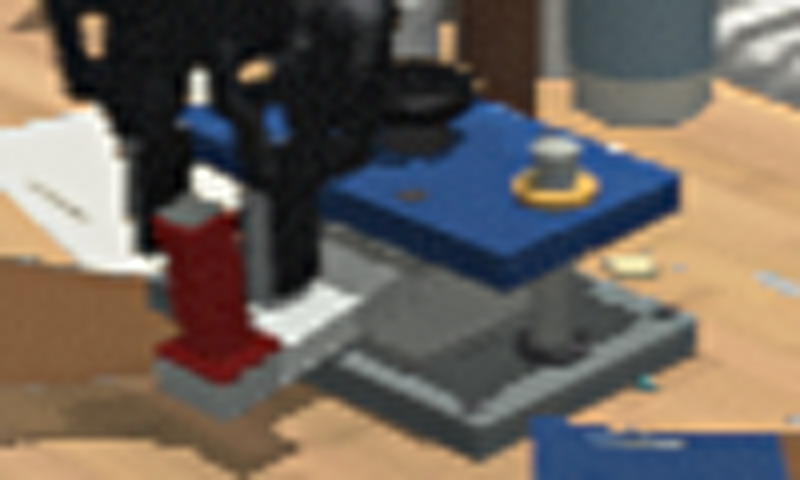

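Call:
{"fn": "arm_command", "kwargs": {"series": [{"gripper": 0.045,"delta_pos": [0,0,-0.006],"spin": 0},{"gripper": 0.045,"delta_pos": [0,0,-0.008],"spin": 0},{"gripper": 0.045,"delta_pos": [0,0,-0.008],"spin": 0},{"gripper": 0.045,"delta_pos": [0,0,-0.008],"spin": 0},{"gripper": 0.045,"delta_pos": [0,0,-0.008],"spin": 0},{"gripper": 0.045,"delta_pos": [0,0,-0.008],"spin": 0},{"gripper": 0.045,"delta_pos": [0,0,-0.008],"spin": 0},{"gripper": 0.045,"delta_pos": [0,0,-0.008],"spin": 0},{"gripper": 0.045,"delta_pos": [0,0,0],"spin": 0},{"gripper": 0.045,"delta_pos": [0,0,0],"spin": 0}]}}

```text
clock: 15.12
position: [519.9, -147.1, 118.2]
tcp_rot: [3.127, 0.042, 0.027]
force: [0.0, 0.4, -0.6]
finger_gap: 0.527
```

```bash
python3 -c "
from h import *
go(602,-144.3,130,.028,10)
import cv2
s=snapshot('scene');im=s['img'][:,:,::-1]
cv2.imwrite('pics/i6.png',cv2.resize(im[160:230,220:320],None,fx=8,fy=8,interpolation=cv2.INTER_CUBIC))
"
```

```text
t 15.12 pos [ 519.9 -147.1  118.2] yaw 0.0269 tilt [ 0.0175 -0.014  -0.9997] F [ 0.   0.4 -0.6] gap 45.0
tool delta mm [ 82.4  -0.5 -10.4] /n [ 8.24 -0.05 -1.04] spin tot -0.011 worlddist 83.0
delta in final yaw frame [ 82.2  -0.5 -11.8]
```

View pics/i6.png

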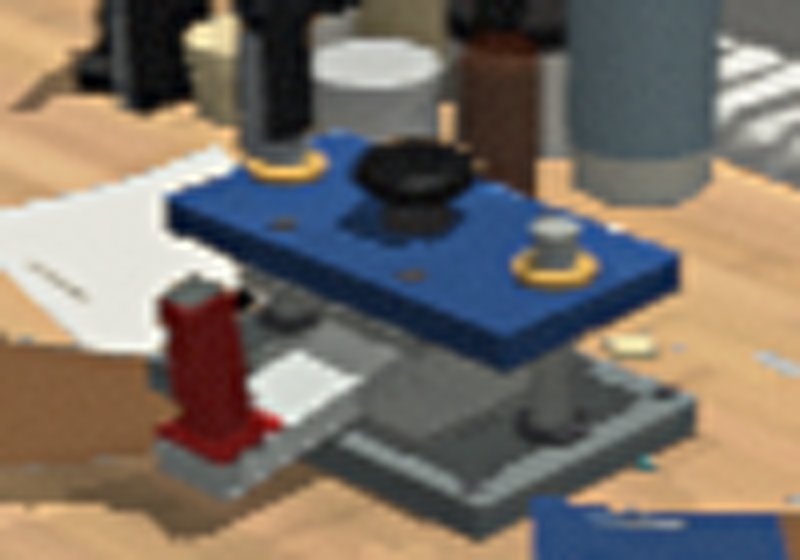

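The blade is released but tips slightly, handle down, because its balance point lies just in front of the bed edge. Pressing should flatten it. I check its position from above first.

```bash
python3 -c "
from h import *
import cv2
s=snapshot('top');im=s['img'][:,:,::-1]
cv2.imwrite('pics/i6t.png',cv2.resize(im[150:250,160:290],None,fx=6,fy=6,interpolation=cv2.INTER_CUBIC))
"
```

```text
(no output)
```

View pics/i6t.png

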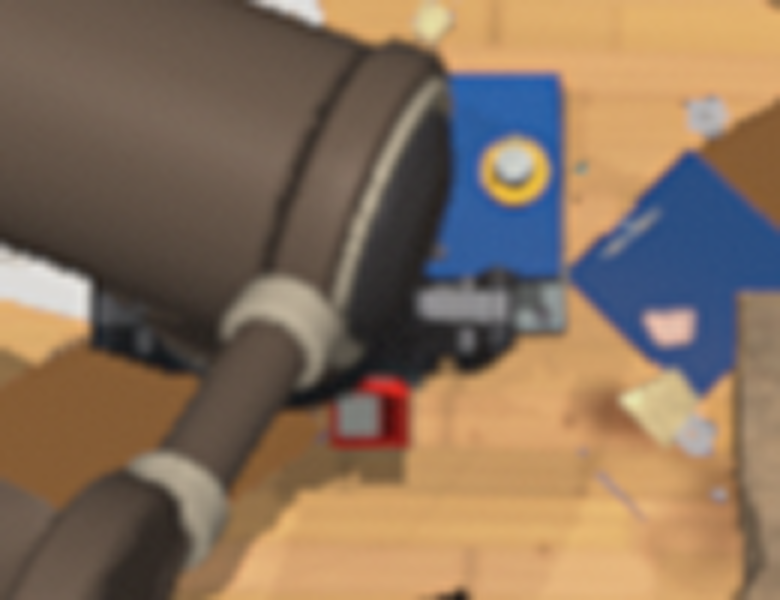

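```bash
python3 -c "
from h import *
s=snapshot('top')
for z in (22,28):
  for p in ((330,446),(408,446),(328,378),(404,376)):print(z,at(s,*crop(*p,6,160,150),z).round(1))
print(at(s,*crop(358,414,6,160,150),78).round(1))
go(602.2,-144.3,130,.028,10)
"
```

```text
22 [ 505.5 -131.4   22. ]
22 [ 506.1 -161.3   22. ]
22 [ 532.  -129.4   22. ]
22 [ 533.5 -158.7   22. ]
28 [ 504.6 -132.1   28. ]
28 [ 505.2 -161.9   28. ]
28 [ 530.9 -130.2   28. ]
28 [ 532.4 -159.3   28. ]
[ 509.1 -148.1   78. ]
t 15.27 pos [ 519.4 -147.   117.2] yaw 0.0269 tilt [ 0.0161 -0.0135 -0.9998] F [-0.3 -0.3  0.2] gap 45.2
tool delta mm [ 83.   -0.3 -11.5] /n [ 8.3  -0.03 -1.15] spin tot -0.011 worlddist 83.8
delta in final yaw frame [ 82.8  -0.4 -12.8]
```

Call:
{"fn": "arm_command", "kwargs": {"series": [{"gripper": 0.0,"delta_pos": [0.005,0,0],"spin": 0},{"gripper": 0.0,"delta_pos": [0.01,0,0],"spin": 0},{"gripper": 0.0,"delta_pos": [0.013,0,0],"spin": 0},{"gripper": 0.0,"delta_pos": [0.013,0,0],"spin": 0},{"gripper": 0.0,"delta_pos": [0.013,0,0],"spin": 0},{"gripper": 0.0,"delta_pos": [0.01,0,0],"spin": 0},{"gripper": 0.0,"delta_pos": [0.006,0,0],"spin": 0},{"gripper": 0.0,"delta_pos": [0.003,0,0],"spin": 0},{"gripper": 0.0,"delta_pos": [0,0,0],"spin": 0},{"gripper": 0.0,"delta_pos": [0,0,0],"spin": 0}]}}

```text
clock: 16.1
position: [597.2, -143.4, 111.9]
tcp_rot: [3.131, 0.042, 0.013]
force: [-0.4, 0.6, 0.2]
finger_gap: -0.002
```

```bash
python3 -c "
from h import *
go(601.5,-144.3,92,.028,10)
"
```

```text
t 16.1 pos [ 597.2 -143.4  111.9] yaw 0.0266 tilt [ 0.0084 -0.0103 -0.9999] F [-0.4  0.6  0.2] gap -0.2
tool delta mm [ 4.1  0.8 19.9] /n [0.41 0.08 1.99] spin tot -0.013 worlddist 20.4
delta in final yaw frame [ 4.3  1.  19.9]
```

Call:
{"fn": "arm_command", "kwargs": {"series": [{"gripper": 0.0,"delta_pos": [0.002,0.0005,0.001],"spin": 0},{"gripper": 0.0,"delta_pos": [0.0015,0,0.003],"spin": 0},{"gripper": 0.0,"delta_pos": [0,0,0.004],"spin": 0},{"gripper": 0.0,"delta_pos": [0,0,0.004],"spin": 0},{"gripper": 0.0,"delta_pos": [0,0,0.002],"spin": 0},{"gripper": 0.0,"delta_pos": [0,0,0.001],"spin": 0},{"gripper": 0.0,"delta_pos": [0,0,0],"spin": 0},{"gripper": 0.0,"delta_pos": [0,0,0],"spin": 0},{"gripper": 0.0,"delta_pos": [0,0,0],"spin": 0},{"gripper": 0.0,"delta_pos": [0,0,0],"spin": 0}]}}

```text
clock: 16.93
position: [598.0, -143.9, 94.2]
tcp_rot: [3.132, 0.04, 0.007]
force: [-0.0, 0.2, -0.4]
finger_gap: -0.002
```

```bash
python3 -c "
from h import *
go(601.5,-144.3,90,.028,10)
import cv2
s=snapshot('scene');im=s['img'][:,:,::-1]
cv2.imwrite('pics/p1.png',cv2.resize(im[150:230,220:320],(800,600),interpolation=cv2.INTER_CUBIC))
"
```

```text
t 16.93 pos [ 598.  -143.9   94.2] yaw 0.0255 tilt [ 0.0044 -0.0092 -0.9999] F [-0.   0.2 -0.4] gap -0.2
tool delta mm [3.5 0.5 4.3] /n [0.35 0.05 0.43] spin tot -0.024 worlddist 5.5
delta in final yaw frame [3.5 0.5 4.2]
```

View pics/p1.png

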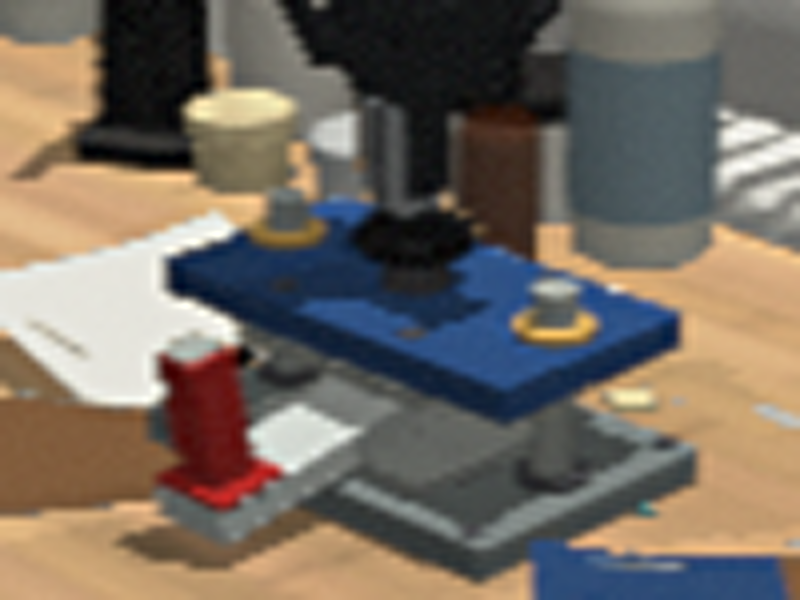

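Call:
{"fn": "arm_command", "kwargs": {"series": [{"gripper": 0.0,"delta_pos": [0.0015,0,0.001],"spin": 0},{"gripper": 0.0,"delta_pos": [0.001,0,0.001],"spin": 0},{"gripper": 0.0,"delta_pos": [0,0,0.001],"spin": 0},{"gripper": 0.0,"delta_pos": [0,0,0.001],"spin": 0},{"gripper": 0.0,"delta_pos": [0,0,0.001],"spin": 0},{"gripper": 0.0,"delta_pos": [0,0,0.001],"spin": 0},{"gripper": 0.0,"delta_pos": [0,0,0.001],"spin": 0},{"gripper": 0.0,"delta_pos": [0,0,0.001],"spin": 0},{"gripper": 0.0,"delta_pos": [0,0,0.001],"spin": 0},{"gripper": 0.0,"delta_pos": [0,0,0.001],"spin": 0}]}}

```text
clock: 17.82
position: [601.8, -144.1, 88.1]
tcp_rot: [3.132, 0.04, 0.007]
force: [-1.8, 0.2, 5.2]
finger_gap: -0.001
```

```bash
python3 -c "
from h import *
go(601.5,-144.3,74,.028,10)
"
```

```text
t 17.82 pos [ 601.8 -144.1   88.1] yaw 0.0258 tilt [ 0.0048 -0.0095 -0.9999] F [-1.8  0.2  5.2] gap -0.1
tool delta mm [-0.4  0.  14.1] /n [-0.04  0.    1.41] spin tot -0.021 worlddist 14.1
delta in final yaw frame [-0.3  0.2 14.1]
```

Call:
{"fn": "arm_command", "kwargs": {"series": [{"gripper": 0.0,"delta_pos": [0,0,0.002],"spin": 0},{"gripper": 0.0,"delta_pos": [0,0,0.002],"spin": 0},{"gripper": 0.0,"delta_pos": [0,0,0.002],"spin": 0},{"gripper": 0.0,"delta_pos": [0,0,0.002],"spin": 0},{"gripper": 0.0,"delta_pos": [0,0,0.002],"spin": 0},{"gripper": 0.0,"delta_pos": [0,0,0.002],"spin": 0},{"gripper": 0.0,"delta_pos": [0,0,0.002],"spin": 0},{"gripper": 0.0,"delta_pos": [0,0,0.002],"spin": 0},{"gripper": 0.0,"delta_pos": [0,0,0.002],"spin": 0},{"gripper": 0.0,"delta_pos": [0,0,0.002],"spin": 0}]}}

```text
clock: 18.65
position: [601.8, -144.1, 85.5]
tcp_rot: [3.133, 0.041, -0.001]
force: [-3.2, 1.2, 8.9]
finger_gap: -0.0
```

```bash
python3 -c "
from h import *
go(601.5,-144.3,74,.028,10)
import cv2
s=snapshot('scene');im=s['img'][:,:,::-1]
cv2.imwrite('pics/p2.png',cv2.resize(im[150:230,220:320],(800,600),interpolation=cv2.INTER_CUBIC))
"
```

```text
t 18.65 pos [ 601.8 -144.1   85.5] yaw 0.0263 tilt [-7.0e-04 -8.3e-03 -1.0e+00] F [-3.2  1.2  8.9] gap -0.0
tool delta mm [-0.3  0.1 11.5] /n [-0.03  0.01  1.15] spin tot -0.016 worlddist 11.5
delta in final yaw frame [-0.3  0.2 11.5]
```

View pics/p2.png

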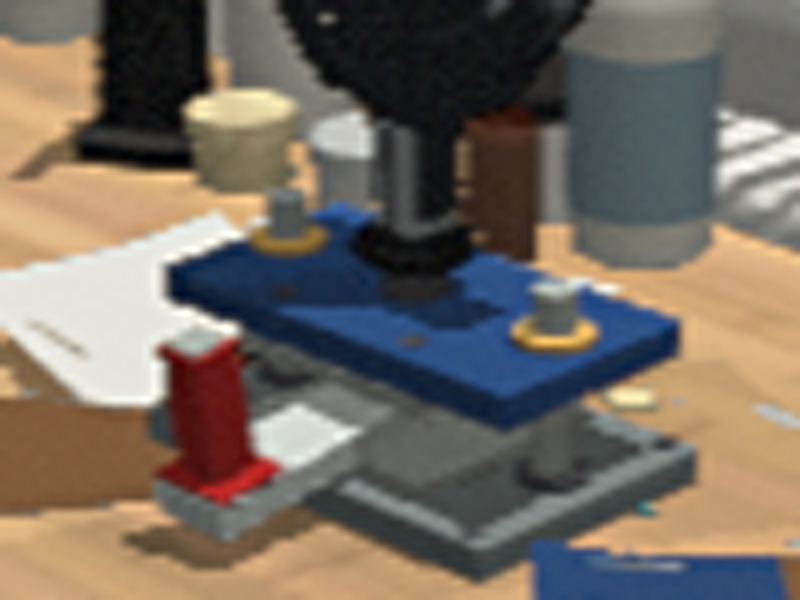

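Call:
{"fn": "arm_command", "kwargs": {"series": [{"gripper": 0.0,"delta_pos": [0,0,0.003],"spin": 0},{"gripper": 0.0,"delta_pos": [0,0,0.003],"spin": 0},{"gripper": 0.0,"delta_pos": [0,0,0.003],"spin": 0},{"gripper": 0.0,"delta_pos": [0,0,0.003],"spin": 0},{"gripper": 0.0,"delta_pos": [0,0,0.003],"spin": 0},{"gripper": 0.0,"delta_pos": [0,0,0.003],"spin": 0},{"gripper": 0.0,"delta_pos": [0,0,0.003],"spin": 0},{"gripper": 0.0,"delta_pos": [0,0,0.003],"spin": 0},{"gripper": 0.0,"delta_pos": [0,0,0.003],"spin": 0},{"gripper": 0.0,"delta_pos": [0,0,0.003],"spin": 0}]}}

```text
clock: 19.53
position: [601.8, -144.1, 74.2]
tcp_rot: [3.134, 0.042, -0.01]
force: [-3.5, 1.4, 9.4]
finger_gap: 0.0
```

```bash
python3 -c "
from h import *
go(601.5,-144.3,74,.028,10)
"
```

```text
t 19.53 pos [ 601.8 -144.1   74.2] yaw 0.0269 tilt [-0.0061 -0.0071 -1.    ] F [-3.5  1.4  9.4] gap 0.0
tool delta mm [-0.3  0.2  0.2] /n [-0.03  0.02  0.02] spin tot -0.01 worlddist 0.4
delta in final yaw frame [-0.3  0.2  0.2]
```

Call:
{"fn": "arm_command", "kwargs": {"series": [{"gripper": 0.0,"delta_pos": [0,0,0.002],"spin": 0},{"gripper": 0.0,"delta_pos": [0,0,0.002],"spin": 0},{"gripper": 0.0,"delta_pos": [0,0,0.002],"spin": 0},{"gripper": 0.0,"delta_pos": [0,0,0.002],"spin": 0},{"gripper": 0.0,"delta_pos": [0,0,0.002],"spin": 0},{"gripper": 0.0,"delta_pos": [0,0,0.002],"spin": 0},{"gripper": 0.0,"delta_pos": [0,0,0.002],"spin": 0},{"gripper": 0.0,"delta_pos": [0,0,0.0025],"spin": 0},{"gripper": 0.0,"delta_pos": [0,0,0.0025],"spin": 0},{"gripper": 0.0,"delta_pos": [0,0,0.0025],"spin": 0}]}}

```text
clock: 20.37
position: [601.8, -144.1, 74.1]
tcp_rot: [3.136, 0.043, -0.02]
force: [-5.9, 1.4, 12.5]
finger_gap: 0.004
```

```bash
python3 -c "
from h import *
go(601.5,-144.3,74,.028,10)
import cv2
s=snapshot('scene');im=s['img'][:,:,::-1]
cv2.imwrite('pics/p3.png',cv2.resize(im[150:230,220:320],(800,600),interpolation=cv2.INTER_CUBIC))
"
```

```text
t 20.37 pos [ 601.8 -144.1   74.1] yaw 0.0276 tilt [-0.0125 -0.0058 -0.9999] F [-5.9  1.4 12.5] gap 0.4
tool delta mm [-0.3  0.1  0.1] /n [-0.03  0.01  0.01] spin tot -0.004 worlddist 0.4
delta in final yaw frame [-0.3  0.1  0.1]
```

View pics/p3.png

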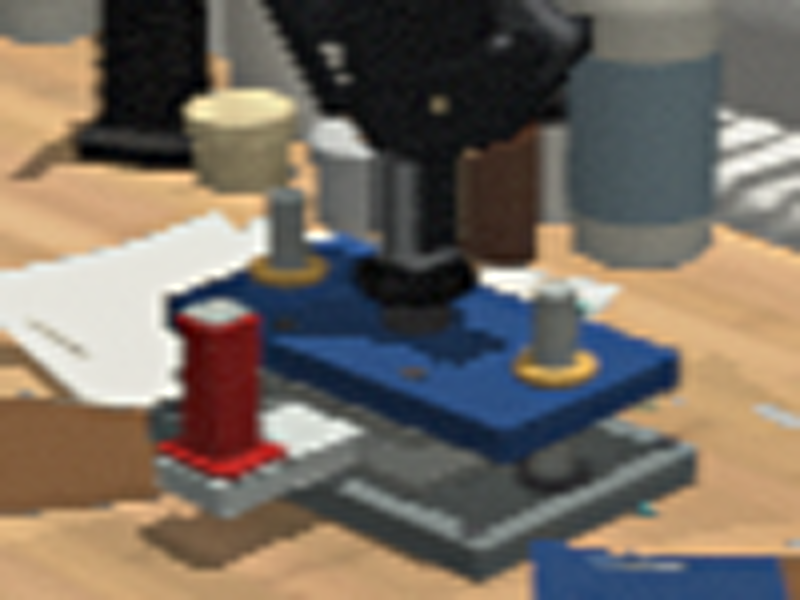

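The post stands upright again and the travel has stalled at knob z=74.1, so the gap is about 12 mm. I press a little firmer to seat the pinch, then lift off.

Call:
{"fn": "arm_command", "kwargs": {"series": [{"gripper": 0.0,"delta_pos": [0,0,0.003],"spin": 0},{"gripper": 0.0,"delta_pos": [0,0,0.0035],"spin": 0},{"gripper": 0.0,"delta_pos": [0,0,0.004],"spin": 0},{"gripper": 0.0,"delta_pos": [0,0,0.004],"spin": 0},{"gripper": 0.0,"delta_pos": [0,0,0.004],"spin": 0},{"gripper": 0.0,"delta_pos": [0,0,0.004],"spin": 0},{"gripper": 0.0,"delta_pos": [0,0,0.004],"spin": 0},{"gripper": 0.0,"delta_pos": [0,0,0.004],"spin": 0},{"gripper": 0.0,"delta_pos": [0,0,0.004],"spin": 0},{"gripper": 0.0,"delta_pos": [0,0,0.004],"spin": 0}]}}

```text
clock: 21.25
position: [601.9, -144.2, 74.1]
tcp_rot: [3.138, 0.045, -0.037]
force: [-7.0, 3.0, 18.9]
finger_gap: -0.003
```

```bash
python3 -c "
from h import *
go(601.5,-144.3,120,.028,10)
"
```

```text
t 21.25 pos [ 601.9 -144.2   74.1] yaw 0.0287 tilt [-0.0237 -0.0037 -0.9997] F [-7.   3.  18.9] gap -0.3
tool delta mm [ -1.4   0.3 -45.9] /n [-0.14  0.03 -4.59] spin tot 0.007 worlddist 45.9
delta in final yaw frame [ -0.4   0.1 -45.9]
```

Call:
{"fn": "arm_command", "kwargs": {"series": [{"gripper": 0.0,"delta_pos": [0,0,-0.003],"spin": 0},{"gripper": 0.0,"delta_pos": [0,0,-0.006],"spin": 0},{"gripper": 0.0,"delta_pos": [0,0,-0.009],"spin": 0},{"gripper": 0.0,"delta_pos": [0,0,-0.012],"spin": 0},{"gripper": 0.02,"delta_pos": [0,0,-0.01],"spin": 0},{"gripper": 0.045,"delta_pos": [-0.005,0,-0.004],"spin": 0},{"gripper": 0.045,"delta_pos": [-0.01,0,0],"spin": 0},{"gripper": 0.045,"delta_pos": [-0.01,0,0],"spin": 0},{"gripper": 0.045,"delta_pos": [-0.005,0,0],"spin": 0},{"gripper": 0.045,"delta_pos": [0,0,0],"spin": 0}]}}

```text
clock: 22.08
position: [570.3, -145.0, 124.7]
tcp_rot: [3.137, 0.046, -0.034]
force: [0.4, -0.4, -0.1]
finger_gap: 0.526
```

```bash
python3 -c "
from h import *
go(517,-147,125,.028,10)
"
```

```text
t 22.08 pos [ 570.3 -145.   124.7] yaw 0.0291 tilt [-0.0219 -0.0046 -0.9998] F [ 0.4 -0.4 -0.1] gap 45.0
tool delta mm [-53.3   0.4   0.9] /n [-5.33  0.04  0.09] spin tot 0.011 worlddist 53.3
delta in final yaw frame [-53.3   0.5  -0.3]
```

Call:
{"fn": "arm_command", "kwargs": {"series": [{"gripper": 0.045,"delta_pos": [-0.004,0,0],"spin": 0},{"gripper": 0.045,"delta_pos": [-0.008,0,0],"spin": 0},{"gripper": 0.045,"delta_pos": [-0.01,0,0],"spin": 0},{"gripper": 0.045,"delta_pos": [-0.01,0,0],"spin": 0},{"gripper": 0.045,"delta_pos": [-0.008,0,0],"spin": 0},{"gripper": 0.045,"delta_pos": [-0.005,0,0],"spin": 0},{"gripper": 0.045,"delta_pos": [-0.002,0,0],"spin": 0},{"gripper": 0.045,"delta_pos": [0,0,0],"spin": 0},{"gripper": 0.045,"delta_pos": [0,0,0],"spin": 0},{"gripper": 0.045,"delta_pos": [0,0,0],"spin": 0}]}}

```text
clock: 22.92
position: [515.1, -146.1, 123.9]
tcp_rot: [3.138, 0.044, -0.041]
force: [-0.7, 0.4, -0.2]
finger_gap: 0.529
```

```bash
python3 -c "
from h import *
go(517,-147,47,.028,10)
import cv2
s=snapshot('scene');im=s['img'][:,:,::-1]
cv2.imwrite('pics/q1.png',cv2.resize(im[150:230,220:320],(800,640),interpolation=cv2.INTER_CUBIC)[:600])
s=snapshot('top');im=s['img'][:,:,::-1]
cv2.imwrite('pics/q1t.png',cv2.resize(im[150:250,160:290],None,fx=6,fy=6,interpolation=cv2.INTER_CUBIC))
"
```

```text
t 22.92 pos [ 515.1 -146.1  123.9] yaw 0.028 tilt [-0.0258 -0.003  -0.9997] F [-0.7  0.4 -0.2] gap 45.2
tool delta mm [ 3.8  0.8 76.8] /n [0.38 0.08 7.68] spin tot -0.0 worlddist 76.9
delta in final yaw frame [ 1.8  1.  76.9]
```

View pics/q1.png

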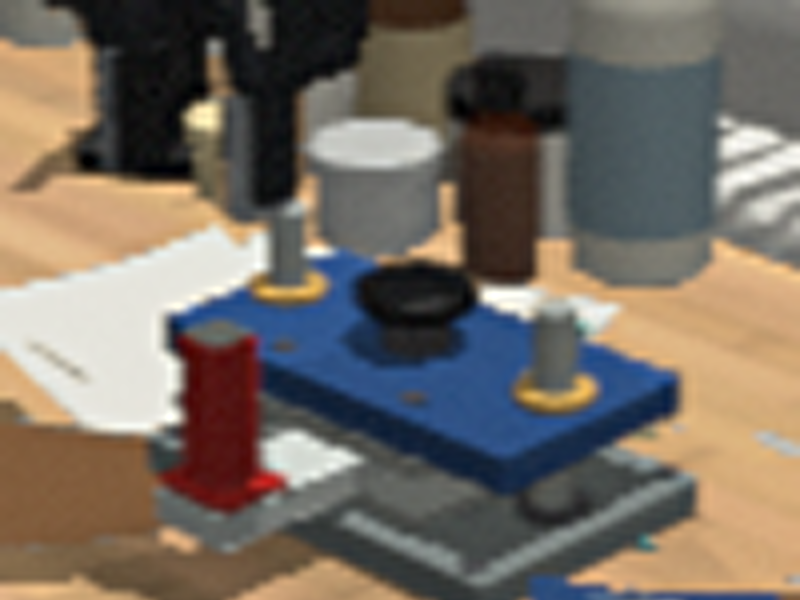

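View pics/q1t.png

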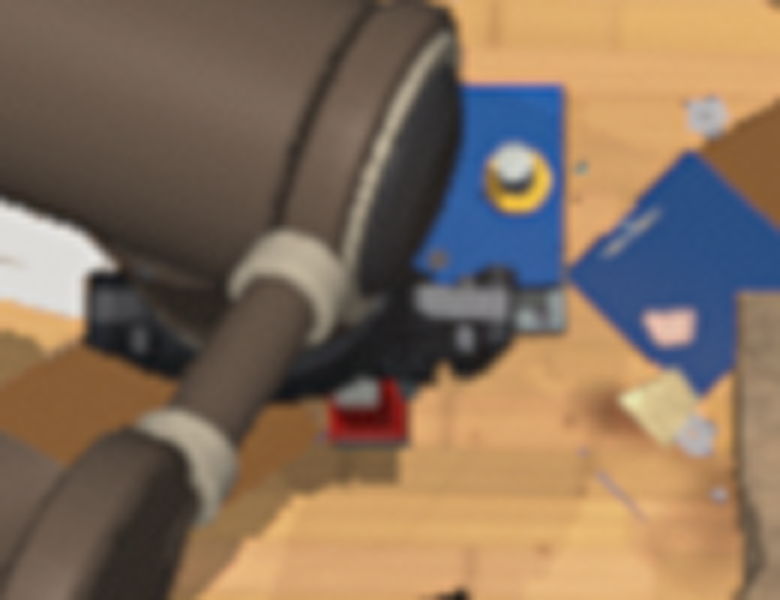

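```bash
python3 -c "
from h import *
s=snapshot('top')
for p in ((329,440),(408,440)):print(at(s,*crop(*p,6,160,150),36).round(1))
for p in ((335,404),(379,406)):print(at(s,*crop(*p,6,160,150),82).round(1))
go(518,-147,47,.028,10)
"
```

```text
[ 505.7 -132.7   36. ]
[ 506.4 -162.6   36. ]
[ 512.  -140.1   82. ]
[ 511.6 -156.    82. ]
t 23.07 pos [ 515.3 -146.1  123.8] yaw 0.0281 tilt [-0.0258 -0.003  -0.9997] F [-0.3  0.6  0.2] gap 44.9
tool delta mm [ 4.6  0.8 76.8] /n [0.46 0.08 7.68] spin tot 0.001 worlddist 76.9
delta in final yaw frame [ 2.6  1.  76.8]
```

Call:
{"fn": "arm_command", "kwargs": {"series": [{"gripper": 0.045,"delta_pos": [0.003,0.0005,0.004],"spin": 0},{"gripper": 0.045,"delta_pos": [0.002,0.0005,0.008],"spin": 0},{"gripper": 0.045,"delta_pos": [0,0,0.01],"spin": 0},{"gripper": 0.045,"delta_pos": [0,0,0.01],"spin": 0},{"gripper": 0.045,"delta_pos": [0,0,0.01],"spin": 0},{"gripper": 0.045,"delta_pos": [0,0,0.008],"spin": 0},{"gripper": 0.045,"delta_pos": [0,0,0.006],"spin": 0},{"gripper": 0.045,"delta_pos": [0,0,0.003],"spin": 0},{"gripper": 0.045,"delta_pos": [0,0,0],"spin": 0},{"gripper": 0.045,"delta_pos": [0,0,0],"spin": 0}]}}

```text
clock: 23.9
position: [518.2, -146.4, 55.5]
tcp_rot: [3.14, 0.045, -0.047]
force: [0.4, 0.7, 0.3]
finger_gap: 0.526
```

```bash
python3 -c "
from h import *
go(519,-147.5,48,.028,10)
"
```

```text
t 23.9 pos [ 518.2 -146.4   55.5] yaw 0.0288 tilt [-0.0301 -0.0014 -0.9995] F [0.4 0.7 0.3] gap 45.0
tool delta mm [1.  1.1 7.5] /n [0.1  0.11 0.75] spin tot 0.008 worlddist 7.6
delta in final yaw frame [0.7 1.1 7.5]
```

Call:
{"fn": "arm_command", "kwargs": {"series": [{"gripper": 0.045,"delta_pos": [0.0005,0.0005,0.002],"spin": 0},{"gripper": 0.045,"delta_pos": [0.0005,0.0005,0.003],"spin": 0},{"gripper": 0.045,"delta_pos": [0,0,0.002],"spin": 0},{"gripper": 0.045,"delta_pos": [0,0,0],"spin": 0},{"gripper": 0.03,"delta_pos": [0,0,0],"spin": 0},{"gripper": 0.025,"delta_pos": [0,0,0],"spin": 0},{"gripper": 0.025,"delta_pos": [0,0,0],"spin": 0},{"gripper": 0.025,"delta_pos": [0,0,0],"spin": 0},{"gripper": 0.025,"delta_pos": [0,0,0],"spin": 0},{"gripper": 0.025,"delta_pos": [0,0,0],"spin": 0}]}}

```text
clock: 24.73
position: [521.4, -148.4, 50.4]
tcp_rot: [3.138, 0.045, -0.039]
force: [-0.6, 0.2, -0.4]
finger_gap: 0.295
```

```bash
python3 -c "
from h import *
go(519,-147.5,48,.028,10)
import cv2
s=snapshot('scene');im=s['img'][:,:,::-1]
cv2.imwrite('pics/q2.png',cv2.resize(im[150:230,220:320],(800,640),interpolation=cv2.INTER_CUBIC)[:600])
"
```

```text
t 24.73 pos [ 521.4 -148.4   50.4] yaw 0.0287 tilt [-0.025  -0.0033 -0.9997] F [-0.6  0.2 -0.4] gap 25.2
tool delta mm [-2.3 -1.   2.4] /n [-0.23 -0.1   0.24] spin tot 0.007 worlddist 3.5
delta in final yaw frame [-2.4 -1.   2.4]
```

View pics/q2.png

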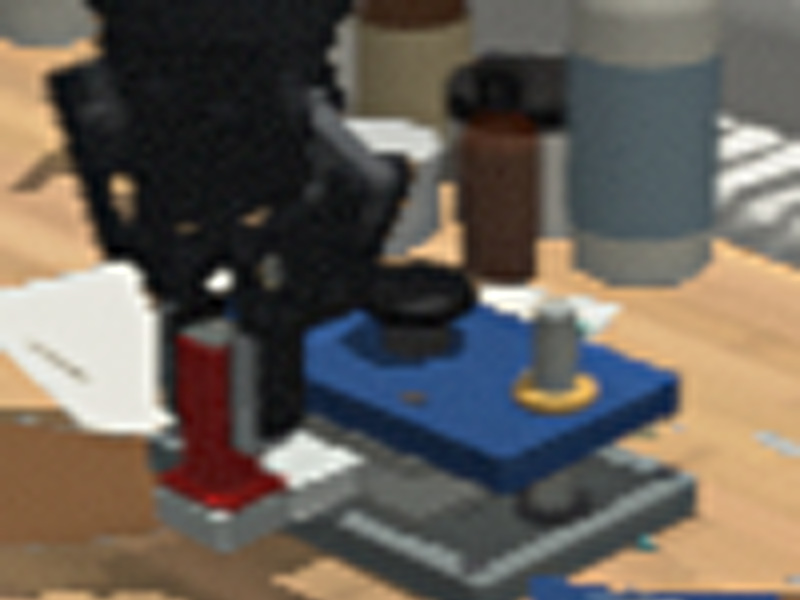

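Call:
{"fn": "arm_command", "kwargs": {"series": [{"gripper": 0.025,"delta_pos": [-0.001,0,0.001],"spin": 0},{"gripper": 0.025,"delta_pos": [-0.001,0,0.0005],"spin": 0},{"gripper": 0.025,"delta_pos": [-0.0005,0,0],"spin": 0},{"gripper": 0.02,"delta_pos": [0,0,0],"spin": 0},{"gripper": 0.015,"delta_pos": [0,0,0],"spin": 0},{"gripper": 0.01,"delta_pos": [0,0,0],"spin": 0},{"gripper": 0.01,"delta_pos": [0,0,0],"spin": 0},{"gripper": 0.01,"delta_pos": [0,0,0],"spin": 0},{"gripper": 0.01,"delta_pos": [0,0,0],"spin": 0},{"gripper": 0.01,"delta_pos": [0,0,0],"spin": 0}], "force": 100}}

```text
clock: 25.62
position: [518.5, -148.2, 49.0]
tcp_rot: [3.138, 0.045, -0.04]
force: [0.0, 0.1, 0.5]
finger_gap: 0.193
```

```bash
python3 -c "
from h import *
z=get_state()['position']
go(z[0]-50,z[1]-1.4,z[2],.028,10)
"
```

```text
t 25.62 pos [ 518.5 -148.2   49. ] yaw 0.0288 tilt [-0.0252 -0.0029 -0.9997] F [0.  0.1 0.5] gap 16.5
tool delta mm [-50.   -0.    1.3] /n [-5.   -0.    0.13] spin tot 0.007 worlddist 50.0
delta in final yaw frame [-50.  -0.   0.]
```

Call:
{"fn": "arm_command", "kwargs": {"series": [{"gripper": 0.01,"delta_pos": [-0.001,0,0],"spin": 0},{"gripper": 0.01,"delta_pos": [-0.002,0,0.0001],"spin": 0},{"gripper": 0.01,"delta_pos": [-0.003,0,0.0001],"spin": 0},{"gripper": 0.01,"delta_pos": [-0.003,0,0.0001],"spin": 0},{"gripper": 0.01,"delta_pos": [-0.003,0,0.0001],"spin": 0},{"gripper": 0.01,"delta_pos": [-0.003,0,0.0001],"spin": 0},{"gripper": 0.01,"delta_pos": [-0.003,0,0.0001],"spin": 0},{"gripper": 0.01,"delta_pos": [-0.003,0,0.0001],"spin": 0},{"gripper": 0.01,"delta_pos": [-0.003,0,0.0001],"spin": 0},{"gripper": 0.01,"delta_pos": [-0.003,0,0.0001],"spin": 0}]}}

```text
clock: 26.45
position: [505.2, -149.9, 47.6]
tcp_rot: [3.134, 0.041, 0.015]
force: [7.3, 0.8, -5.9]
finger_gap: 0.2
```

```bash
python3 -c "
from h import *
go(406,-151.2,48.5,.028,10)
import cv2
s=snapshot('scene');im=s['img'][:,:,::-1]
cv2.imwrite('pics/q3.png',cv2.resize(im[150:230,220:320],(800,640),interpolation=cv2.INTER_CUBIC)[:600])
"
```

```text
t 26.45 pos [ 505.2 -149.9   47.6] yaw 0.0264 tilt [ 0.0097 -0.0075 -0.9999] F [ 7.3  0.8 -5.9] gap 17.1
tool delta mm [-99.2  -1.4  -1.8] /n [-9.92 -0.14 -0.18] spin tot -0.015 worlddist 99.2
delta in final yaw frame [-99.2  -1.5  -0.9]
```

View pics/q3.png

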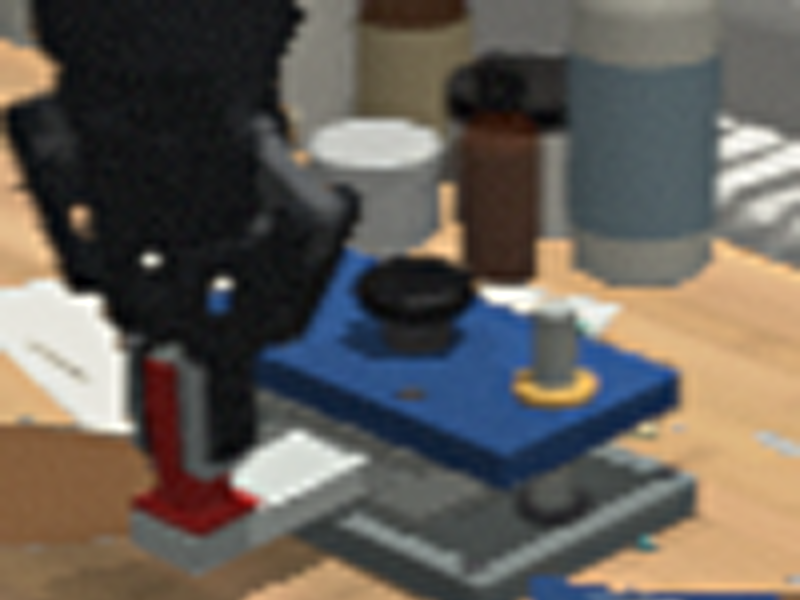

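```bash
python3 -c "
from h import *
import cv2
s=get_state();print(s['moment'],s['joints'])
a=cv2.imread('pics/q1.png',0);
for n in('q2','q3'):
  b=cv2.imread('pics/%s.png'%n,0)
  for nm,(y0,y1,x0,x1) in dict(ring=(365,420,500,610),corner=(420,500,440,690),ped=(515,590,440,700),pill=(290,345,520,590)).items():
    t=a[y0:y1,x0:x1]
    r=cv2.matchTemplate(b[y0-20:y1+20,x0-20:x1+20] if y1+20<=600 else b[y0-20:600,x0-20:x1+20],t,cv2.TM_CCOEFF_NORMED)
    _,m,_,l=cv2.minMaxLoc(r);print(n,nm,l[0]-20,l[1]-20,round(m,3))
"
```

```text
[ 0.13569268 -0.38507471  0.00283163] [-0.36922456  0.37225965  1.98484787 -0.00524016  0.77307896  1.17897264]
q2 ring 0 0 0.998
q2 corner 0 0 0.999
q2 ped 0 0 0.997
q2 pill 0 0 1.0
q3 ring 0 -5 0.979
q3 corner -1 -2 0.978
q3 ped 0 0 0.995
q3 pill -1 -2 0.966
```

```bash
python3 -c "
import cv2,numpy as np
ims={n:cv2.imread('pics/%s.png'%n).astype(float) for n in('q1','q2','q3')}
def edge(p,lo,hi,rising):
  m=(p.max()+p.min())/2
  for i in range(1,len(p)):
    if (p[i-1]<m<=p[i]) if rising else (p[i-1]>=m>p[i]): return lo+i-1+(m-p[i-1])/(p[i]-p[i-1])
for c0 in (460,530,570,620,650):
  out=[]
  for n,im in ims.items():
    col=im[:,c0-6:c0+7].mean(1); d=col[:,0]-col[:,2]
    p=d[400:540]; out.append((n,[round(float(x),1) for x in [edge(p[::-1],0,0,True) or -1]]))
  print(c0,out)
cv2.imwrite('pics/cmp.png',np.hstack([ims[n][230:530,300:690] for n in('q1','q3')]))
"
```

```text
460 [('q1', [92.5]), ('q2', [91.9]), ('q3', [96.9])]
530 [('q1', [-1.0]), ('q2', [-1.0]), ('q3', [57.6])]
570 [('q1', [-1.0]), ('q2', [-1.0]), ('q3', [42.1])]
620 [('q1', [104.2]), ('q2', [104.3]), ('q3', [107.2])]
650 [('q1', [112.6]), ('q2', [112.6]), ('q3', [118.2])][ WARN:0@0.129] global loadsave.cpp:1063 imwrite_ Unsupported depth image for selected encoder is fallbacked to CV_8U.
```

View pics/cmp.png

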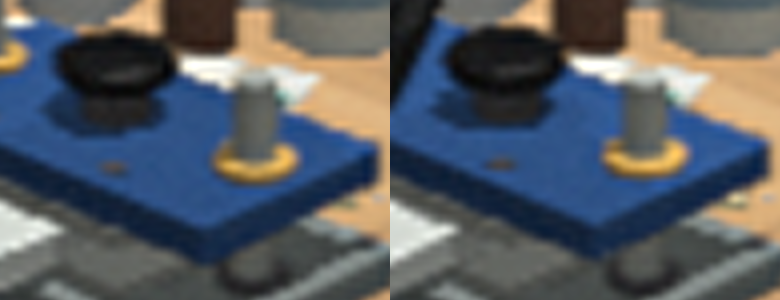

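The upper die has risen by about 1.5 mm: the tool tilt crept under the drag and pried it up. I'll slide the blade back to the rear, let go, press again, and then draw with a softer grip so that the pads can pivot.

Call:
{"fn": "arm_command", "kwargs": {"series": [{"gripper": 0.01,"delta_pos": [0,0,0],"spin": 0},{"gripper": 0.01,"delta_pos": [0.008,0,0],"spin": 0},{"gripper": 0.01,"delta_pos": [0.006,0,0],"spin": 0},{"gripper": 0.01,"delta_pos": [0,0,0],"spin": 0},{"gripper": 0.01,"delta_pos": [0,0,0],"spin": 0},{"gripper": 0.01,"delta_pos": [0,0,0],"spin": 0},{"gripper": 0.01,"delta_pos": [0,0,0],"spin": 0},{"gripper": 0.01,"delta_pos": [0,0,0],"spin": 0},{"gripper": 0.01,"delta_pos": [0,0,0],"spin": 0},{"gripper": 0.01,"delta_pos": [0,0,0],"spin": 0}], "force": 30}}

```text
clock: 27.33
position: [508.9, -149.8, 48.4]
tcp_rot: [3.135, 0.045, -0.021]
force: [-0.2, -0.9, 0.5]
finger_gap: 0.197
```

```bash
python3 -c "
from h import *
go(518.5,-148.2,49,.028,10)
print(get_state()['moment'])
"
```

```text
t 27.33 pos [ 508.9 -149.8   48.4] yaw 0.0287 tilt [-0.0132 -0.0061 -0.9999] F [-0.2 -0.9  0.5] gap 16.8
tool delta mm [ 9.6 -1.3 -0.8] /n [ 0.96 -0.13 -0.08] spin tot 0.007 worlddist 9.8
delta in final yaw frame [ 9.7 -1.3 -0.6]
[ 0.02391041 -0.09967494 -0.00218149]
```

Call:
{"fn": "arm_command", "kwargs": {"series": [{"gripper": 0.01,"delta_pos": [0.006,-0.0006,0],"spin": 0},{"gripper": 0.01,"delta_pos": [0.006,-0.0006,0],"spin": 0},{"gripper": 0.01,"delta_pos": [0.002,0,0],"spin": 0},{"gripper": 0.01,"delta_pos": [0,0,0],"spin": 0},{"gripper": 0.015,"delta_pos": [0,0,0],"spin": 0},{"gripper": 0.025,"delta_pos": [0,0,0],"spin": 0},{"gripper": 0.035,"delta_pos": [0,0,0],"spin": 0},{"gripper": 0.045,"delta_pos": [0,0,0],"spin": 0},{"gripper": 0.045,"delta_pos": [0,0,0],"spin": 0},{"gripper": 0.045,"delta_pos": [0,0,-0.004],"spin": 0}]}}

```text
clock: 28.17
position: [519.1, -147.7, 51.4]
tcp_rot: [3.137, 0.046, -0.037]
force: [-0.2, -0.2, -0.2]
finger_gap: 0.529
```

```bash
python3 -c "
from h import *
go(602,-144.3,120,.028,10)
"
```

```text
t 28.17 pos [ 519.1 -147.7   51.4] yaw 0.0296 tilt [-0.0235 -0.0047 -0.9997] F [-0.2 -0.2 -0.2] gap 45.1
tool delta mm [ 81.3  -0.6 -70.5] /n [ 8.13 -0.06 -7.05] spin tot 0.015 worlddist 107.7
delta in final yaw frame [ 83.   -1.  -68.6]
```

Call:
{"fn": "arm_command", "kwargs": {"series": [{"gripper": 0.045,"delta_pos": [0,0,-0.01],"spin": 0},{"gripper": 0.045,"delta_pos": [0,0,-0.014],"spin": 0},{"gripper": 0.045,"delta_pos": [0,0,-0.014],"spin": 0},{"gripper": 0.045,"delta_pos": [0.004,0,-0.006],"spin": 0},{"gripper": 0.02,"delta_pos": [0.012,0,0],"spin": 0},{"gripper": 0.0,"delta_pos": [0.016,0,0],"spin": 0},{"gripper": 0.0,"delta_pos": [0.016,0,0],"spin": 0},{"gripper": 0.0,"delta_pos": [0.012,0,0],"spin": 0},{"gripper": 0.0,"delta_pos": [0.006,0,0],"spin": 0},{"gripper": 0.0,"delta_pos": [0,0,0],"spin": 0}]}}

```text
clock: 29.0
position: [591.6, -145.9, 102.7]
tcp_rot: [3.135, 0.045, -0.026]
force: [-0.5, -0.0, 0.7]
finger_gap: -0.002
```

```bash
python3 -c "
from h import *
go(602,-144.3,78,.028,10)
"
```

```text
t 29.0 pos [ 591.6 -145.9  102.7] yaw 0.0287 tilt [-0.0166 -0.0064 -0.9998] F [-0.5 -0.   0.7] gap -0.2
tool delta mm [10.9 -1.4 24.6] /n [ 1.09 -0.14  2.46] spin tot 0.007 worlddist 26.9
delta in final yaw frame [10.5 -1.3 24.7]
```

Call:
{"fn": "arm_command", "kwargs": {"series": [{"gripper": 0.0,"delta_pos": [0.004,-0.001,0.002],"spin": 0},{"gripper": 0.0,"delta_pos": [0.004,0,0.004],"spin": 0},{"gripper": 0.0,"delta_pos": [0.001,0,0.005],"spin": 0},{"gripper": 0.0,"delta_pos": [0,0,0.004],"spin": 0},{"gripper": 0.0,"delta_pos": [0,0,0.003],"spin": 0},{"gripper": 0.0,"delta_pos": [0,0,0.002],"spin": 0},{"gripper": 0.0,"delta_pos": [0,0,0.001],"spin": 0},{"gripper": 0.0,"delta_pos": [0,0,0.001],"spin": 0},{"gripper": 0.0,"delta_pos": [0,0,0.001],"spin": 0},{"gripper": 0.0,"delta_pos": [0,0,0.001],"spin": 0}]}}

```text
clock: 29.83
position: [596.9, -144.1, 75.7]
tcp_rot: [3.137, 0.044, -0.036]
force: [-2.8, 2.4, 8.7]
finger_gap: -0.001
```

```bash
python3 -c "
from h import *
go(602,-144.3,74,.028,10)
"
```

```text
t 29.83 pos [ 596.9 -144.1   75.7] yaw 0.0281 tilt [-0.0229 -0.0047 -0.9997] F [-2.8  2.4  8.7] gap -0.1
tool delta mm [5.2 0.3 1.6] /n [0.52 0.03 0.16] spin tot 0.001 worlddist 5.4
delta in final yaw frame [5.1 0.3 1.7]
```

Call:
{"fn": "arm_command", "kwargs": {"series": [{"gripper": 0.0,"delta_pos": [0,0,0.0025],"spin": 0},{"gripper": 0.0,"delta_pos": [0,0,0.003],"spin": 0},{"gripper": 0.0,"delta_pos": [0,0,0.003],"spin": 0},{"gripper": 0.0,"delta_pos": [0,0,0.003],"spin": 0},{"gripper": 0.0,"delta_pos": [0,0,0.003],"spin": 0},{"gripper": 0.0,"delta_pos": [0,0,0.004],"spin": 0},{"gripper": 0.0,"delta_pos": [0,0,0.004],"spin": 0},{"gripper": 0.0,"delta_pos": [0,0,0.004],"spin": 0},{"gripper": 0.0,"delta_pos": [0,0,0.004],"spin": 0},{"gripper": 0.0,"delta_pos": [0,0,0.004],"spin": 0}]}}

```text
clock: 30.67
position: [596.9, -144.2, 74.1]
tcp_rot: [3.139, 0.045, -0.049]
force: [-6.6, 2.5, 18.2]
finger_gap: 0.002
```

```bash
python3 -c "
from h import *
go(602,-144.3,74,.028,10)
"
```

```text
t 30.67 pos [ 596.9 -144.2   74.1] yaw 0.0285 tilt [-0.0312 -0.0027 -0.9995] F [-6.6  2.5 18.2] gap 0.2
tool delta mm [ 5.1  0.3 -0.1] /n [ 0.51  0.03 -0.01] spin tot 0.005 worlddist 5.1
delta in final yaw frame [5.1 0.3 0.1]
```

Seated at 74.1 again with 18 N. Next I lift off and go back to the handle.

Call:
{"fn": "arm_command", "kwargs": {"series": [{"gripper": 0.0,"delta_pos": [0,0,-0.003],"spin": 0},{"gripper": 0.0,"delta_pos": [0,0,-0.008],"spin": 0},{"gripper": 0.0,"delta_pos": [0,0,-0.01],"spin": 0},{"gripper": 0.0,"delta_pos": [-0.004,0,-0.01],"spin": 0},{"gripper": 0.02,"delta_pos": [-0.01,0,-0.003],"spin": 0},{"gripper": 0.045,"delta_pos": [-0.014,0,0],"spin": 0},{"gripper": 0.045,"delta_pos": [-0.016,0,0],"spin": 0},{"gripper": 0.045,"delta_pos": [-0.012,0,0],"spin": 0},{"gripper": 0.045,"delta_pos": [-0.006,0,0],"spin": 0},{"gripper": 0.045,"delta_pos": [0,0,0],"spin": 0}]}}

```text
clock: 31.5
position: [532.7, -146.6, 117.4]
tcp_rot: [3.136, 0.045, -0.04]
force: [-0.0, -0.0, 0.4]
finger_gap: 0.526
```

```bash
python3 -c "
from h import *
import cv2
go(519,-148,50,.028,10)
s=snapshot('scene');im=s['img'][:,:,::-1]
cv2.imwrite('pics/r1.png',cv2.resize(im[150:230,220:320],(800,640),interpolation=cv2.INTER_CUBIC)[:600])
s=snapshot('top');im=s['img'][:,:,::-1]
cv2.imwrite('pics/r1t.png',cv2.resize(im[150:250,160:290],None,fx=6,fy=6,interpolation=cv2.INTER_CUBIC))
a=cv2.imread('pics/q1.png',0);b=cv2.imread('pics/r1.png',0)
for nm,(y0,y1,x0,x1) in dict(ring=(365,420,500,610),corner=(420,500,440,690)).items():
    r=cv2.matchTemplate(b[y0-20:y1+20,x0-20:x1+20],a[y0:y1,x0:x1],cv2.TM_CCOEFF_NORMED);_,m,_,l=cv2.minMaxLoc(r);print(nm,l[0]-20,l[1]-20,round(m,3))
"
```

```text
t 31.5 pos [ 532.7 -146.6  117.4] yaw 0.0289 tilt [-0.0257 -0.005  -0.9997] F [-0.  -0.   0.4] gap 44.9
tool delta mm [-12.    0.8  67.7] /n [-1.2   0.08  6.77] spin tot 0.009 worlddist 68.8
delta in final yaw frame [-13.7   1.1  67.4]
ring 0 0 0.999
corner 0 0 0.998
```

View pics/r1.png

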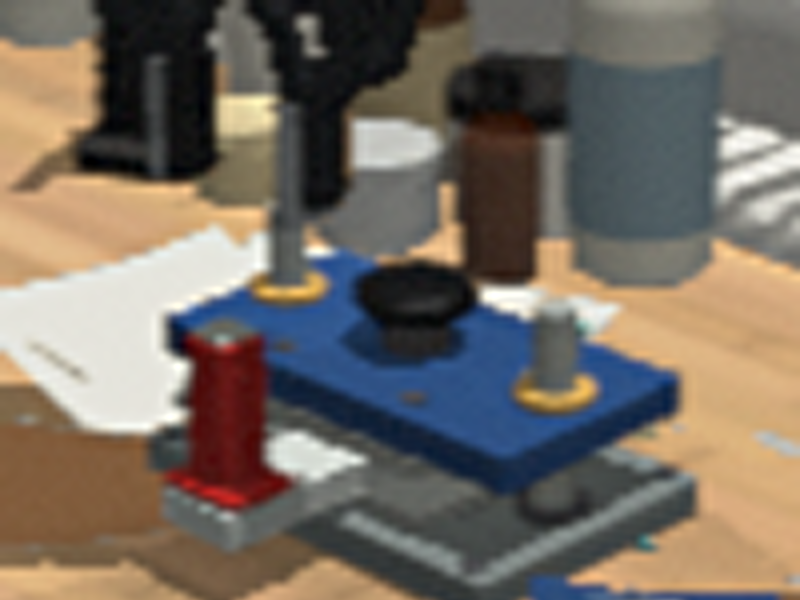

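View pics/r1t.png

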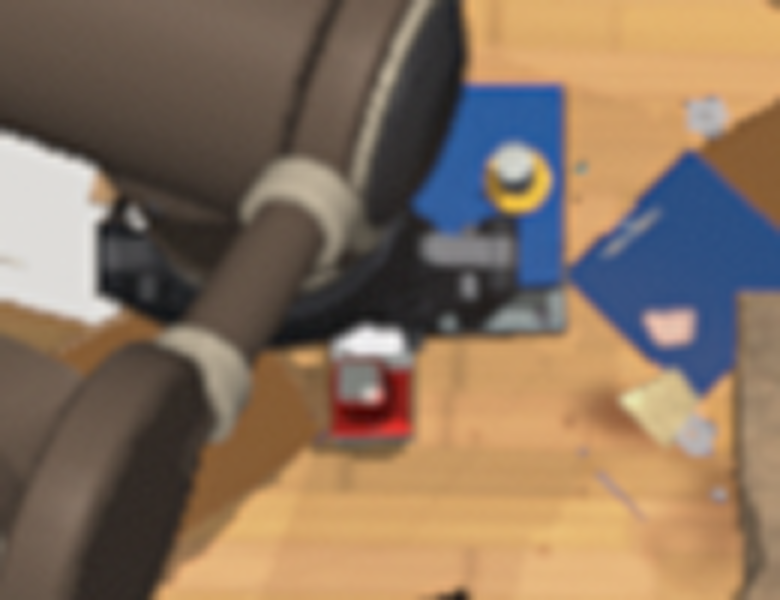

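Call:
{"fn": "arm_command", "kwargs": {"series": [{"gripper": 0.045,"delta_pos": [-0.004,0.001,0.002],"spin": 0},{"gripper": 0.045,"delta_pos": [-0.004,0.0005,0.006],"spin": 0},{"gripper": 0.045,"delta_pos": [-0.001,0,0.01],"spin": 0},{"gripper": 0.045,"delta_pos": [0,0,0.012],"spin": 0},{"gripper": 0.045,"delta_pos": [0,0,0.01],"spin": 0},{"gripper": 0.045,"delta_pos": [0,0,0.008],"spin": 0},{"gripper": 0.045,"delta_pos": [0,0,0.006],"spin": 0},{"gripper": 0.045,"delta_pos": [0,0,0.003],"spin": 0},{"gripper": 0.045,"delta_pos": [0,0,0],"spin": 0},{"gripper": 0.045,"delta_pos": [0,0,0],"spin": 0}]}}

```text
clock: 32.43
position: [524.0, -148.6, 51.9]
tcp_rot: [3.137, 0.047, -0.041]
force: [0.2, -0.2, 0.1]
finger_gap: 0.529
```

```bash
python3 -c "
from h import *
go(520,-149,50,.028,10)
"
```

```text
t 32.43 pos [ 524.  -148.6   51.9] yaw 0.0299 tilt [-0.0263 -0.0041 -0.9996] F [ 0.2 -0.2  0.1] gap 45.1
tool delta mm [-4.   0.3  2. ] /n [-0.4   0.03  0.2 ] spin tot 0.018 worlddist 4.5
delta in final yaw frame [-4.   0.3  1.9]
```

Call:
{"fn": "arm_command", "kwargs": {"series": [{"gripper": 0.045,"delta_pos": [-0.0015,0,0.002],"spin": 0},{"gripper": 0.045,"delta_pos": [-0.0015,0,0.003],"spin": 0},{"gripper": 0.04,"delta_pos": [-0.001,0,0.002],"spin": 0},{"gripper": 0.03,"delta_pos": [0,0,0],"spin": 0},{"gripper": 0.02,"delta_pos": [0,0,0],"spin": 0},{"gripper": 0.01,"delta_pos": [0,0,0],"spin": 0},{"gripper": 0.01,"delta_pos": [0,0,0],"spin": 0},{"gripper": 0.01,"delta_pos": [0,0,0],"spin": 0},{"gripper": 0.01,"delta_pos": [0,0,0],"spin": 0},{"gripper": 0.01,"delta_pos": [0,0,0],"spin": 0}], "force": 110}}

```text
clock: 33.27
position: [520.8, -149.0, 46.1]
tcp_rot: [3.136, 0.048, -0.036]
force: [0.2, 0.0, -1.2]
finger_gap: 0.193
```

```bash
python3 -c "
from h import *
z=get_state()['position']
go(z[0]-100,z[1]-2.8,z[2],.028,4)
print(get_state()['moment'])
import cv2
s=snapshot('scene');im=s['img'][:,:,::-1]
cv2.imwrite('pics/r2.png',cv2.resize(im[150:230,220:320],(800,640),interpolation=cv2.INTER_CUBIC)[:600])
a=cv2.imread('pics/q1.png',0);b=cv2.imread('pics/r2.png',0)
for nm,(y0,y1,x0,x1) in dict(ring=(365,420,500,610),corner=(420,500,440,690)).items():
    r=cv2.matchTemplate(b[y0-20:y1+20,x0-20:x1+20],a[y0:y1,x0:x1],cv2.TM_CCOEFF_NORMED);_,m,_,l=cv2.minMaxLoc(r);print(nm,l[0]-20,l[1]-20,round(m,3))
"
```

```text
t 33.27 pos [ 520.8 -149.    46.1] yaw 0.0308 tilt [-0.023  -0.0051 -0.9997] F [ 0.2  0.  -1.2] gap 16.5
tool delta mm [-100.    -0.3    2.3] /n [-25.    -0.07   0.58] spin tot 0.026 worlddist 100.0
delta in final yaw frame [-100.   -0.    0.]
[0.13956695 0.02257237 0.05727916]
ring 0 0 0.997
corner 0 0 0.999
```

View pics/r2.png

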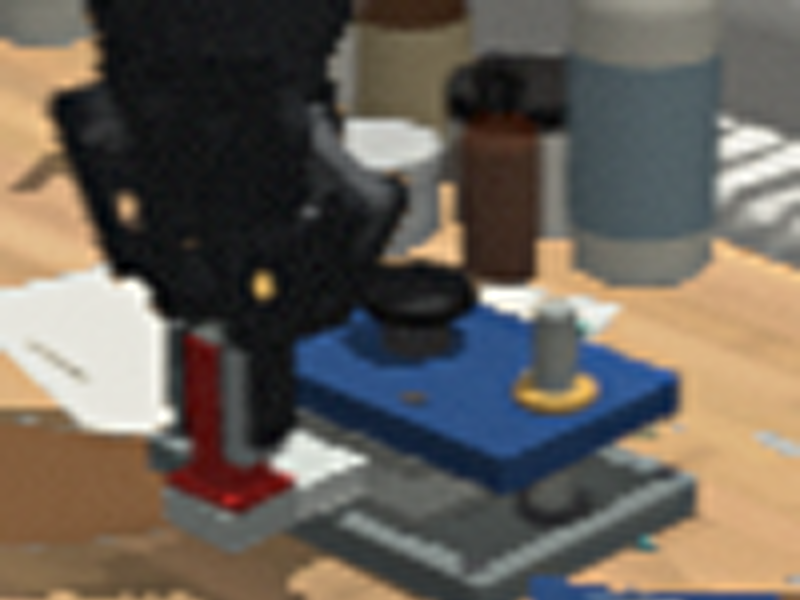

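Call:
{"fn": "arm_command", "kwargs": {"series": [{"gripper": 0.01,"delta_pos": [-0.028,0,0.0005],"spin": 0},{"gripper": 0.01,"delta_pos": [-0.028,0,0.0005],"spin": 0},{"gripper": 0.01,"delta_pos": [-0.028,0,0.0003],"spin": 0},{"gripper": 0.01,"delta_pos": [-0.018,0,0],"spin": 0},{"gripper": 0.01,"delta_pos": [-0.008,0,0],"spin": 0},{"gripper": 0.01,"delta_pos": [0,0,0],"spin": 0},{"gripper": 0.01,"delta_pos": [0,0,0],"spin": 0},{"gripper": 0.01,"delta_pos": [0,0,0],"spin": 0},{"gripper": 0.01,"delta_pos": [0,0,0],"spin": 0},{"gripper": 0.01,"delta_pos": [0,0,0],"spin": 0}]}}

```text
clock: 34.15
position: [413.0, -153.3, 46.3]
tcp_rot: [3.134, 0.048, -0.023]
force: [0.8, 0.2, -1.0]
finger_gap: 0.191
```

```bash
python3 -c "
from h import *
go(410,-330,90,-.038,4)
import cv2
s=snapshot('scene');im=s['img'][:,:,::-1]
cv2.imwrite('pics/r3.png',cv2.resize(im[150:230,220:320],(800,640),interpolation=cv2.INTER_CUBIC)[:600])
cv2.imwrite('pics/r3w.png',cv2.resize(im[140:240,190:330],(784,560),interpolation=cv2.INTER_CUBIC))
a=cv2.imread('pics/q1.png',0);b=cv2.imread('pics/r3.png',0)
for nm,(y0,y1,x0,x1) in dict(ring=(365,420,500,610),corner=(420,500,440,690)).items():
    r=cv2.matchTemplate(b[y0-20:y1+20,x0-20:x1+20],a[y0:y1,x0:x1],cv2.TM_CCOEFF_NORMED);_,m,_,l=cv2.minMaxLoc(r);print(nm,l[0]-20,l[1]-20,round(m,3))
"
```

```text
t 34.15 pos [ 413.  -153.3   46.3] yaw 0.0309 tilt [-0.0143 -0.0075 -0.9999] F [ 0.8  0.2 -1. ] gap 16.3
tool delta mm [ -9.1 176.8 -42.3] /n [ -2.28  44.21 -10.59] spin tot 0.658 worlddist 182.0
delta in final yaw frame [  3.7 176.7 -43.7]
ring 0 -5 0.958
corner -1 -2 0.979
```

View pics/r3w.png

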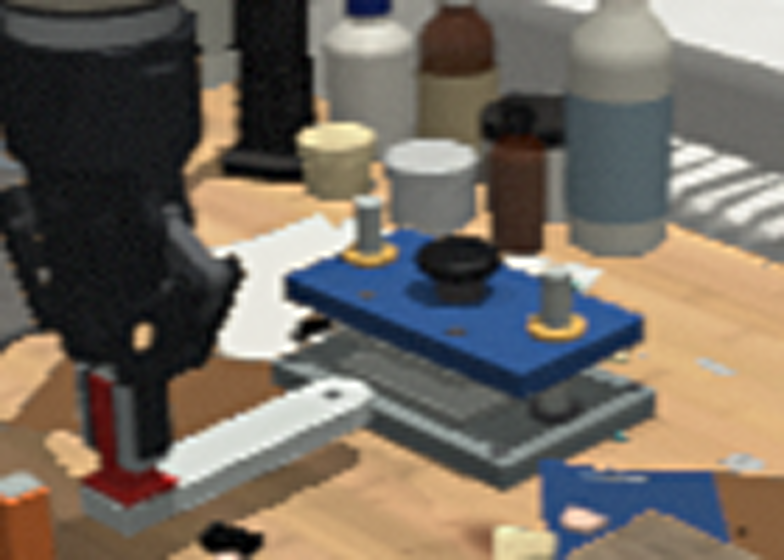

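```bash
python3 -c "
from h import *
import cv2
a=cv2.imread('pics/q1.png')[:,:,0].astype(np.float32)
def sh(n,box):
  b=cv2.imread('pics/%s.png'%n)[:,:,0].astype(np.float32);y0,y1,x0,x1=box
  W=np.eye(2,3,dtype=np.float32)
  try:
    cc,W=cv2.findTransformECC(a[y0:y1,x0:x1],b[y0:y1,x0:x1],W,cv2.MOTION_TRANSLATION,(3,200,1e-6),None,5); return W[:,2].round(2),round(cc,3)
  except Exception as e: return 'x'
for n in('q2','r1','r2','q3','r3'):
  print(n,[sh(n,b) for b in((360,420,500,615),(330,500,400,690),(255,365,350,480),(440,500,440,560))])
s=snapshot('scene')
p=lambda g:(proj(s,(602,-202,40+g))-[220,150])*8
print(p(12),p(13),p(14))
c=np.array([602.4,-144.3,0]);
print([ (proj(s,(400+127,-149.5,z))-[190,140])*5.6 for z in (19,20,21,32)], (proj(s,(413+126.5,-149.4,20))-[190,140])*5.6,(proj(s,(413+126.5,-149.4,32))-[190,140])*5.6)
"
```

```text
q2 [(array([-0.08,  0.02], dtype=float32), 0.993), (array([-0.03, -0.02], dtype=float32), 0.997), (array([0.42, 0.26], dtype=float32), 0.765), (array([-0.02, -0.04], dtype=float32), 0.998)]
r1 [(array([-0.08, -0.  ], dtype=float32), 0.998), (array([-0.13,  0.05], dtype=float32), 0.997), (array([-0.02, -0.02], dtype=float32), 0.999), (array([0.05, 0.02], dtype=float32), 0.998)]
r2 [(array([-0.09,  0.  ], dtype=float32), 0.992), (array([ 0.01, -0.02], dtype=float32), 0.996), (array([ 0.93, -0.04], dtype=float32), 0.766), (array([ 0.07, -0.  ], dtype=float32), 0.997)]
q3 [(array([-0.34, -5.34], dtype=float32), 0.94), (array([ 0.29, -3.73], dtype=float32), 0.966), (array([-0.37, -4.19], dtype=float32), 0.971), (array([ 1.14, -3.98], dtype=float32), 0.984)]
r3 [(array([ 0.72, -5.2 ], dtype=float32), 0.967), (array([ 0.43, -3.51], dtype=float32), 0.964), (array([ 0.05, -4.23], dtype=float32), 0.974), (array([ 0.82, -3.22], dtype=float32), 0.977)]
[543.25599587 404.28751728] [543.29155387 401.27094287] [543.32714571 398.25149688]
[array([338.37725424, 423.31669292]), array([338.30257391, 421.2531591 ]), array([338.22782276, 419.18766848]), array([337.40085718, 396.33732266])] [359.95531988 411.94801914] [359.18351998 387.17393965]
```

The blade is out, but image comparison says the die rose by about 1.3 mm again. There is time for one more careful pass with a lighter press, for less drag and less prying. I start re-inserting along the same line.

Call:
{"fn": "arm_command", "kwargs": {"series": [{"gripper": 0.01,"delta_pos": [0.004,-0.001,0.0003],"spin": 0},{"gripper": 0.01,"delta_pos": [0.008,-0.001,0.0003],"spin": 0},{"gripper": 0.01,"delta_pos": [0.009,0,0],"spin": 0},{"gripper": 0.01,"delta_pos": [0.008,0,0],"spin": 0},{"gripper": 0.01,"delta_pos": [0.008,0,0],"spin": 0},{"gripper": 0.01,"delta_pos": [0.006,0,0],"spin": 0},{"gripper": 0.01,"delta_pos": [0.003,0,0],"spin": 0},{"gripper": 0.01,"delta_pos": [0,0,0],"spin": 0},{"gripper": 0.01,"delta_pos": [0,0,0],"spin": 0},{"gripper": 0.01,"delta_pos": [0,0,0],"spin": 0}]}}

```text
clock: 35.08
position: [467.1, -149.6, 45.0]
tcp_rot: [3.133, 0.051, -0.019]
force: [0.5, -0.4, -0.5]
finger_gap: 0.192
```

```bash
python3 -c "
from h import *
go(519,-148,46,.028,4)
import cv2
s=snapshot('scene');im=s['img'][:,:,::-1]
cv2.imwrite('pics/t1.png',cv2.resize(im[150:230,220:320],(800,640),interpolation=cv2.INTER_CUBIC)[:600])
"
```

```text
t 35.08 pos [ 467.1 -149.6   45. ] yaw 0.0326 tilt [-0.0119 -0.0084 -0.9999] F [ 0.5 -0.4 -0.5] gap 16.4
tool delta mm [51.9  0.2 -1.6] /n [12.97  0.04 -0.4 ] spin tot 0.044 worlddist 51.9
delta in final yaw frame [51.9 -0.1 -1. ]
```

View pics/t1.png

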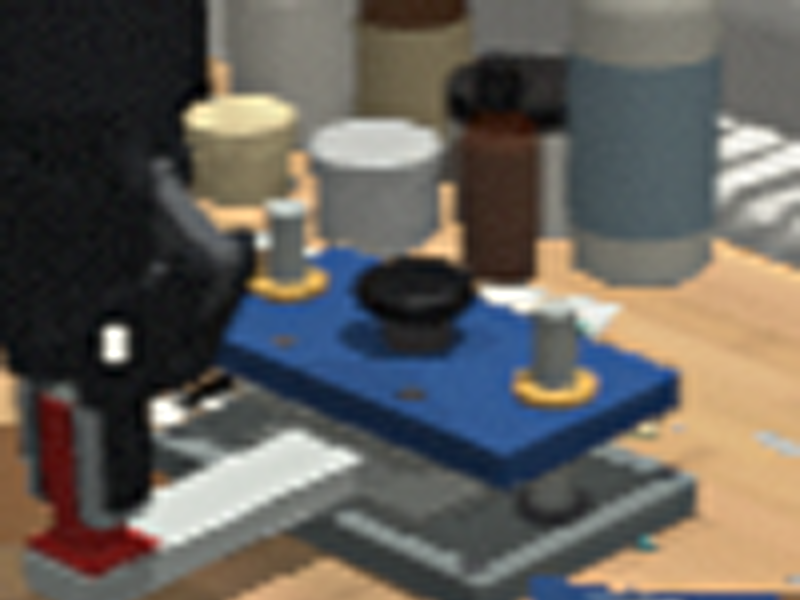

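Call:
{"fn": "arm_command", "kwargs": {"series": [{"gripper": 0.01,"delta_pos": [0.004,0,-0.0003],"spin": 0.02},{"gripper": 0.01,"delta_pos": [0.009,0,-0.0003],"spin": 0.02},{"gripper": 0.01,"delta_pos": [0.01,0,0],"spin": 0},{"gripper": 0.01,"delta_pos": [0.01,0,0],"spin": 0},{"gripper": 0.01,"delta_pos": [0.007,0,0],"spin": 0},{"gripper": 0.01,"delta_pos": [0.004,0,0],"spin": 0},{"gripper": 0.01,"delta_pos": [0.002,0,0],"spin": 0},{"gripper": 0.01,"delta_pos": [0,0,0],"spin": 0},{"gripper": 0.02,"delta_pos": [0,0,0],"spin": 0},{"gripper": 0.03,"delta_pos": [0,0,0],"spin": 0}]}}

```text
clock: 35.97
position: [518.0, -148.2, 45.2]
tcp_rot: [3.133, 0.043, -0.019]
force: [0.7, -0.3, -0.4]
finger_gap: 0.347
```

```bash
python3 -c "
from h import *
go(602,-145,100,.028,4)
"
```

```text
t 35.97 pos [ 518.  -148.2   45.2] yaw 0.0277 tilt [-0.0122 -0.0084 -0.9999] F [ 0.7 -0.3 -0.4] gap 29.7
tool delta mm [ 83.4  -0.4 -55.8] /n [ 20.84  -0.1  -13.96] spin tot -0.003 worlddist 100.3
delta in final yaw frame [ 84.1  -0.8 -54.8]
```

Call:
{"fn": "arm_command", "kwargs": {"series": [{"gripper": 0.045,"delta_pos": [0,0,0],"spin": 0},{"gripper": 0.045,"delta_pos": [0,0,-0.01],"spin": 0},{"gripper": 0.045,"delta_pos": [0,0,-0.018],"spin": 0},{"gripper": 0.045,"delta_pos": [0,0,-0.014],"spin": 0},{"gripper": 0.045,"delta_pos": [0.006,0,-0.006],"spin": 0},{"gripper": 0.02,"delta_pos": [0.016,0,0],"spin": 0},{"gripper": 0.0,"delta_pos": [0.018,0,0],"spin": 0},{"gripper": 0.0,"delta_pos": [0.018,0,0],"spin": 0},{"gripper": 0.0,"delta_pos": [0.012,0,0],"spin": 0},{"gripper": 0.0,"delta_pos": [0.004,0,0],"spin": 0}]}}

```text
clock: 36.8
position: [594.7, -145.7, 98.4]
tcp_rot: [3.133, 0.039, -0.015]
force: [0.6, -0.8, -1.1]
finger_gap: -0.001
```

```bash
python3 -c "
from h import *
go(602,-145,77,.028,4)
"
```

```text
t 36.8 pos [ 594.7 -145.7   98.4] yaw 0.0248 tilt [-0.0097 -0.0082 -0.9999] F [ 0.6 -0.8 -1.1] gap -0.1
tool delta mm [ 7.5 -0.7 21.3] /n [ 1.88 -0.17  5.33] spin tot -0.031 worlddist 22.6
delta in final yaw frame [ 7.3 -0.5 21.4]
```

Call:
{"fn": "arm_command", "kwargs": {"series": [{"gripper": 0.0,"delta_pos": [0.003,0,0.003],"spin": -0.03},{"gripper": 0.0,"delta_pos": [0.002,0,0.005],"spin": 0},{"gripper": 0.0,"delta_pos": [0,0,0.005],"spin": 0},{"gripper": 0.0,"delta_pos": [0,0,0.003],"spin": 0},{"gripper": 0.0,"delta_pos": [0,0,0.002],"spin": 0},{"gripper": 0.0,"delta_pos": [0,0,0.002],"spin": 0},{"gripper": 0.0,"delta_pos": [0,0,0.002],"spin": 0},{"gripper": 0.0,"delta_pos": [0,0,0.0025],"spin": 0},{"gripper": 0.0,"delta_pos": [0,0,0.0025],"spin": 0},{"gripper": 0.0,"delta_pos": [0,0,0.0025],"spin": 0}]}}

```text
clock: 37.63
position: [598.3, -145.4, 74.1]
tcp_rot: [3.135, 0.043, -0.021]
force: [-4.5, 2.2, 12.6]
finger_gap: -0.002
```

```bash
python3 -c "
from h import *
go(602,-145,74,.028,4)
"
```

```text
t 37.63 pos [ 598.3 -145.4   74.1] yaw 0.0272 tilt [-0.0133 -0.0064 -0.9999] F [-4.5  2.2 12.6] gap -0.2
tool delta mm [ 3.7 -0.3  0. ] /n [ 0.92 -0.09  0.01] spin tot -0.007 worlddist 3.7
delta in final yaw frame [ 3.7 -0.3  0.1]
```

Call:
{"fn": "arm_command", "kwargs": {"series": [{"gripper": 0.0,"delta_pos": [0,0,0.003],"spin": 0},{"gripper": 0.0,"delta_pos": [0,0,0.003],"spin": 0},{"gripper": 0.0,"delta_pos": [0,0,-0.003],"spin": 0},{"gripper": 0.0,"delta_pos": [0,0,-0.008],"spin": 0},{"gripper": 0.0,"delta_pos": [0,0,-0.012],"spin": 0},{"gripper": 0.0,"delta_pos": [-0.006,0,-0.01],"spin": 0},{"gripper": 0.02,"delta_pos": [-0.014,0,0],"spin": 0},{"gripper": 0.045,"delta_pos": [-0.018,0,0],"spin": 0},{"gripper": 0.045,"delta_pos": [-0.018,0,0],"spin": 0},{"gripper": 0.045,"delta_pos": [-0.01,0,0],"spin": 0}]}}

```text
clock: 38.47
position: [532.9, -148.0, 115.5]
tcp_rot: [3.133, 0.044, -0.011]
force: [-0.1, 0.3, 0.7]
finger_gap: 0.526
```

```bash
python3 -c "
from h import *
go(520,-149,46,.028,4)
import cv2
s=snapshot('scene');im=s['img'][:,:,::-1]
cv2.imwrite('pics/u1.png',cv2.resize(im[150:230,220:320],(800,640),interpolation=cv2.INTER_CUBIC)[:600])
s=snapshot('top');im=s['img'][:,:,::-1]
cv2.imwrite('pics/u1t.png',cv2.resize(im[190:250,190:250],(600,600),interpolation=cv2.INTER_CUBIC))
"
```

```text
t 38.47 pos [ 532.9 -148.   115.5] yaw 0.0279 tilt [-0.0072 -0.0085 -0.9999] F [-0.1  0.3  0.7] gap 44.9
tool delta mm [-12.4   0.1  69.6] /n [-3.09e+00  1.00e-02  1.74e+01] spin tot -0.001 worlddist 70.7
delta in final yaw frame [-12.9   0.6  69.5]
```

View pics/u1.png

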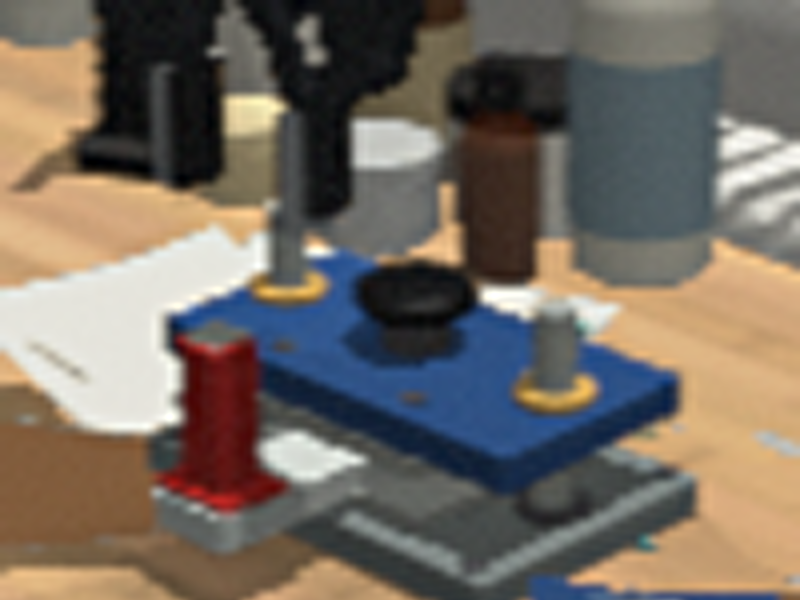

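View pics/u1t.png

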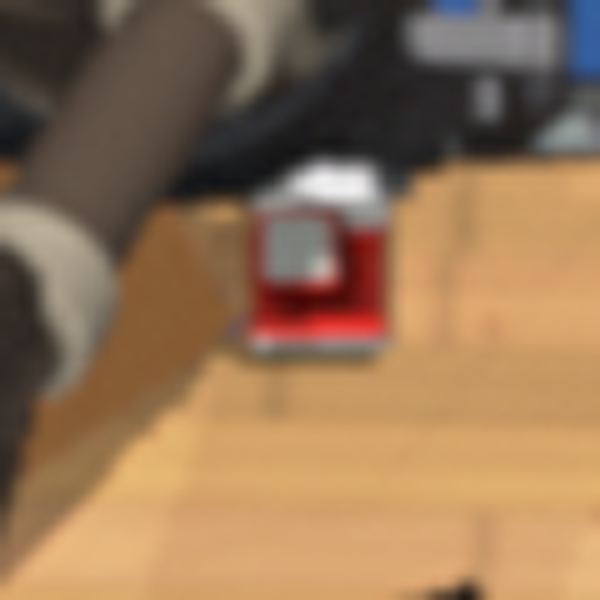

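Call:
{"fn": "arm_command", "kwargs": {"series": [{"gripper": 0.045,"delta_pos": [-0.005,0,0.003],"spin": 0},{"gripper": 0.045,"delta_pos": [-0.006,0,0.008],"spin": 0},{"gripper": 0.045,"delta_pos": [-0.002,0,0.012],"spin": 0},{"gripper": 0.045,"delta_pos": [0,0,0.013],"spin": 0},{"gripper": 0.045,"delta_pos": [0,0,0.011],"spin": 0},{"gripper": 0.045,"delta_pos": [0,0,0.008],"spin": 0},{"gripper": 0.045,"delta_pos": [0,0,0.005],"spin": 0},{"gripper": 0.045,"delta_pos": [0,0,0.002],"spin": 0},{"gripper": 0.045,"delta_pos": [0,0,0],"spin": 0},{"gripper": 0.045,"delta_pos": [0,0,0],"spin": 0}]}}

```text
clock: 39.4
position: [522.3, -149.7, 48.6]
tcp_rot: [3.132, 0.043, -0.005]
force: [-0.1, 0.3, -0.1]
finger_gap: 0.525
```

```bash
python3 -c "
from h import *
go(518.5,-147.8,44,.028,4)
"
```

```text
t 39.4 pos [ 522.3 -149.7   48.6] yaw 0.0277 tilt [-0.0028 -0.0093 -1.    ] F [-0.1  0.3 -0.1] gap 44.9
tool delta mm [-3.7 -2.   4.6] /n [-0.92 -0.51  1.14] spin tot -0.003 worlddist 6.2
delta in final yaw frame [-3.7 -2.   4.6]
```

Call:
{"fn": "arm_command", "kwargs": {"series": [{"gripper": 0.045,"delta_pos": [-0.002,-0.001,0.002],"spin": 0},{"gripper": 0.045,"delta_pos": [-0.0015,-0.001,0.002],"spin": 0},{"gripper": 0.04,"delta_pos": [0,0,0],"spin": 0},{"gripper": 0.03,"delta_pos": [0,0,0],"spin": 0},{"gripper": 0.02,"delta_pos": [0,0,0],"spin": 0},{"gripper": 0.01,"delta_pos": [0,0,0],"spin": 0},{"gripper": 0.01,"delta_pos": [0,0,0],"spin": 0},{"gripper": 0.01,"delta_pos": [0,0,0],"spin": 0},{"gripper": 0.01,"delta_pos": [0,0,0],"spin": 0},{"gripper": 0.01,"delta_pos": [0,0,0],"spin": 0}], "force": 110}}

```text
clock: 40.23
position: [520.0, -148.0, 46.4]
tcp_rot: [3.131, 0.043, 0.001]
force: [-0.9, 0.1, 0.2]
finger_gap: 0.197
```

```bash
python3 -c "
from h import *
z=get_state()['position']
go(z[0]-100,z[1]-2.8,z[2],.028,4)
print(get_state()['moment'])
"
```

```text
t 40.23 pos [ 520.  -148.    46.4] yaw 0.0273 tilt [ 0.0011 -0.0101 -0.9999] F [-0.9  0.1  0.2] gap 16.8
tool delta mm [-100.     0.1   -0.1] /n [-2.501e+01  2.000e-02 -2.000e-02] spin tot -0.007 worlddist 100.0
delta in final yaw frame [-100.   -0.    0.]
[0.11977868 0.0052167  0.0596826 ]
```

Call:
{"fn": "arm_command", "kwargs": {"series": [{"gripper": 0.01,"delta_pos": [-0.01,0,0],"spin": 0},{"gripper": 0.01,"delta_pos": [-0.014,0,0],"spin": 0},{"gripper": 0.01,"delta_pos": [-0.014,0,0],"spin": 0},{"gripper": 0.01,"delta_pos": [-0.006,0,0],"spin": 0},{"gripper": 0.018,"delta_pos": [0,0,0],"spin": 0},{"gripper": 0.024,"delta_pos": [0,0,0],"spin": 0},{"gripper": 0.024,"delta_pos": [0,0,0],"spin": 0},{"gripper": 0.01,"delta_pos": [0,0,0],"spin": 0},{"gripper": 0.01,"delta_pos": [0,0,0],"spin": 0},{"gripper": 0.01,"delta_pos": [0,0,0],"spin": 0}]}}

```text
clock: 41.07
position: [477.2, -149.7, 46.7]
tcp_rot: [3.13, 0.044, 0.009]
force: [-1.0, -0.0, 0.7]
finger_gap: 0.191
```

```bash
cat > die.py <<'E'
from h import *
import cv2,sys
n=sys.argv[1]
s=snapshot('scene');im=s['img'][:,:,::-1]
cv2.imwrite('pics/%s.png'%n,cv2.resize(im[150:230,220:320],(800,640),interpolation=cv2.INTER_CUBIC)[:600])
a=cv2.imread('pics/q1.png')[:,:,0].astype(np.float32);b=cv2.imread('pics/%s.png'%n)[:,:,0].astype(np.float32)
for y0,y1,x0,x1 in((360,420,500,615),(330,500,400,690),(255,365,350,480),(440,500,440,560)):
    try:
        cc,W=cv2.findTransformECC(a[y0:y1,x0:x1],b[y0:y1,x0:x1],np.eye(2,3,dtype=np.float32),cv2.MOTION_TRANSLATION,(3,200,1e-6),None,5);print(W[:,2].round(2),round(cc,3))
    except Exception:print('x')
E
python3 -c "
from h import *
z=get_state()['position']
go(z[0]-60,z[1]-1.7,z[2],.028,4)
print(get_state()['moment'])
"; python3 die.py v1
```

```text
t 41.07 pos [ 477.2 -149.7   46.7] yaw 0.0284 tilt [ 0.0061 -0.0115 -0.9999] F [-1.  -0.   0.7] gap 16.3
tool delta mm [-60.   -0.   -0.3] /n [-15.01  -0.    -0.09] spin tot 0.004 worlddist 60.0
delta in final yaw frame [-60.   0.   0.]
[-0.00455956  0.13981043  0.01491338]
[-0.22 -1.25] 0.959
[ 0.42 -0.65] 0.983
[ 0.3  -0.92] 0.983
[ 1.04 -0.54] 0.991
```

View pics/v1.png

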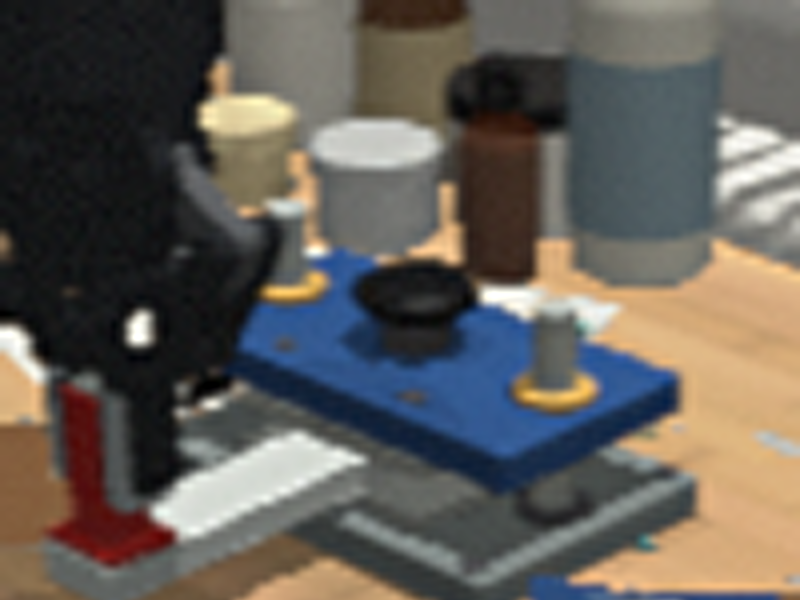

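Half way out and the die has risen only about 0.3 mm. I continue the same way.

Call:
{"fn": "arm_command", "kwargs": {"series": [{"gripper": 0.01,"delta_pos": [-0.01,0,0],"spin": 0},{"gripper": 0.01,"delta_pos": [-0.014,0,-0.0001],"spin": 0},{"gripper": 0.01,"delta_pos": [-0.014,0,-0.0001],"spin": 0},{"gripper": 0.01,"delta_pos": [-0.014,0,-0.0001],"spin": 0},{"gripper": 0.01,"delta_pos": [-0.006,0,0],"spin": 0},{"gripper": 0.01,"delta_pos": [-0.002,0,0],"spin": 0},{"gripper": 0.01,"delta_pos": [0,0,0],"spin": 0},{"gripper": 0.01,"delta_pos": [0,0,0],"spin": 0},{"gripper": 0.01,"delta_pos": [0,0,0],"spin": 0},{"gripper": 0.01,"delta_pos": [0,0,0],"spin": 0}]}}

```text
clock: 41.95
position: [414.2, -151.3, 44.6]
tcp_rot: [3.129, 0.047, 0.012]
force: [-0.4, -0.1, -1.1]
finger_gap: 0.195
```

```bash
python3 -c "
from h import *
go(415,-330,85,-.038,4)
"; python3 die.py v2
```

```text
t 41.95 pos [ 414.2 -151.3   44.6] yaw 0.0303 tilt [ 0.0077 -0.0123 -0.9999] F [-0.4 -0.1 -1.1] gap 16.6
tool delta mm [ -4.4 179.1 -38.2] /n [-1.09 44.79 -9.55] spin tot 0.652 worlddist 183.2
delta in final yaw frame [  7.6 178.6 -40.4]
[-0.2  -1.25] 0.963
[ 0.17 -0.49] 0.978
[ 0.36 -0.95] 0.98
[ 0.15 -0.22] 0.982
```

View pics/v2.png

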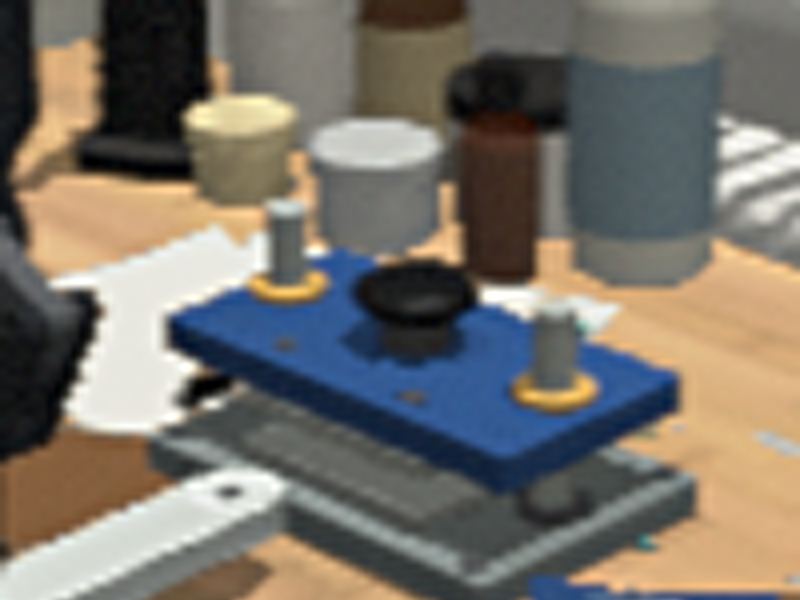

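Drawn fully out, with the die within about 0.3 mm of the pressed position. Next I carry the blade to the board.

Call:
{"fn": "arm_command", "kwargs": {"series": [{"gripper": 0.01,"delta_pos": [-0.001,0.003,-0.008],"spin": 0},{"gripper": 0.01,"delta_pos": [-0.001,0.01,-0.012],"spin": 0.1},{"gripper": 0.01,"delta_pos": [0,0.016,-0.01],"spin": 0.1},{"gripper": 0.01,"delta_pos": [0,0.02,-0.004],"spin": 0.1},{"gripper": 0.01,"delta_pos": [0,0.02,0],"spin": 0.1},{"gripper": 0.01,"delta_pos": [0,0.02,0],"spin": 0.1},{"gripper": 0.01,"delta_pos": [0,0.02,0],"spin": 0.1},{"gripper": 0.01,"delta_pos": [0,0.018,0],"spin": 0},{"gripper": 0.01,"delta_pos": [0,0.012,0],"spin": 0},{"gripper": 0.01,"delta_pos": [0,0.006,0],"spin": 0}]}}

```text
clock: 42.83
position: [415.0, -304.2, 88.0]
tcp_rot: [3.124, -0.045, 0.021]
force: [-0.1, -0.2, -1.7]
finger_gap: 0.2
```

```bash
python3 -c "
from h import *
go(415,-329,41,-.038,4)
"
```

```text
t 42.83 pos [ 415.  -304.2   88. ] yaw -0.0287 tilt [ 0.0129 -0.0172 -0.9998] F [-0.1 -0.2 -1.7] gap 17.0
tool delta mm [ 0.1 24.  47.4] /n [ 0.02  5.99 11.86] spin tot 0.089 worlddist 53.1
delta in final yaw frame [ 0.9 24.7 47. ]
```

Call:
{"fn": "arm_command", "kwargs": {"series": [{"gripper": 0.01,"delta_pos": [0,0.007,0],"spin": 0.08},{"gripper": 0.01,"delta_pos": [0,0.007,0],"spin": 0},{"gripper": 0.01,"delta_pos": [0,0.005,0.004],"spin": 0},{"gripper": 0.01,"delta_pos": [0,0.002,0.006],"spin": 0},{"gripper": 0.01,"delta_pos": [0,0,0.007],"spin": 0},{"gripper": 0.01,"delta_pos": [0,0,0.007],"spin": 0},{"gripper": 0.01,"delta_pos": [0,0,0.005],"spin": 0},{"gripper": 0.01,"delta_pos": [0,0,0.003],"spin": 0},{"gripper": 0.01,"delta_pos": [0,0,0],"spin": 0},{"gripper": 0.01,"delta_pos": [0,0,0],"spin": 0}]}}

```text
clock: 43.67
position: [413.4, -324.0, 51.2]
tcp_rot: [3.129, -0.057, 0.014]
force: [-0.3, -0.1, -0.3]
finger_gap: 0.19
```

```bash
python3 -c "
from h import *
go(415,-329,40.3,-.038,4)
import cv2
s=snapshot('scene');im=s['img'][:,:,::-1]
cv2.imwrite('pics/w1.png',cv2.resize(im[180:280,220:350],None,fx=6,fy=6,interpolation=cv2.INTER_CUBIC))
"
```

```text
t 43.67 pos [ 413.4 -324.    51.2] yaw -0.0362 tilt [ 0.0089 -0.012  -0.9999] F [-0.3 -0.1 -0.3] gap 16.3
tool delta mm [ 1.7  4.8 11. ] /n [0.43 1.21 2.74] spin tot 0.017 worlddist 12.1
delta in final yaw frame [ 1.8  4.9 10.9]
```

View pics/w1.png

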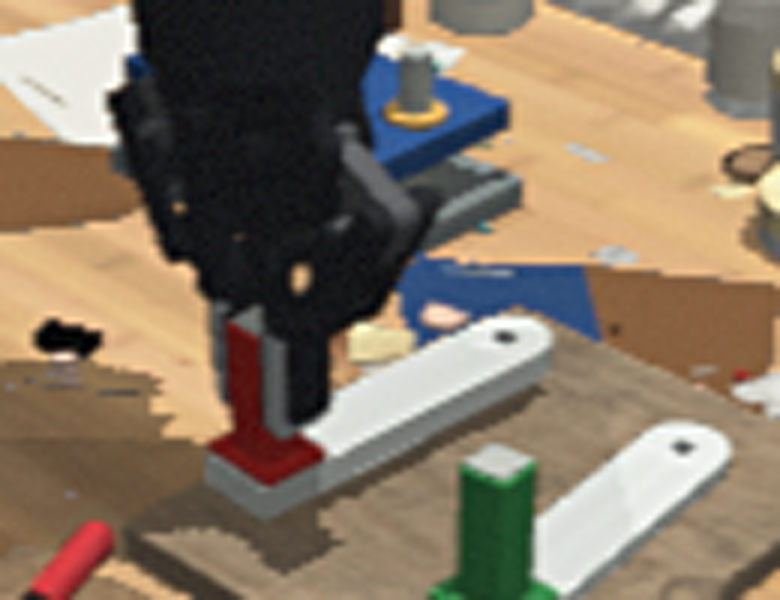

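Above the board, level. I shift by 5 mm and lower.

Call:
{"fn": "arm_command", "kwargs": {"series": [{"gripper": 0.01,"delta_pos": [0.001,0.002,0.001],"spin": 0},{"gripper": 0.01,"delta_pos": [0.0005,0.002,0.002],"spin": 0},{"gripper": 0.01,"delta_pos": [0,0,0.002],"spin": 0},{"gripper": 0.01,"delta_pos": [0,0,0.002],"spin": 0},{"gripper": 0.01,"delta_pos": [0,0,0.001],"spin": 0},{"gripper": 0.01,"delta_pos": [0,0,0.001],"spin": 0},{"gripper": 0.01,"delta_pos": [0,0,0.0005],"spin": 0},{"gripper": 0.01,"delta_pos": [0,0,0],"spin": 0},{"gripper": 0.01,"delta_pos": [0,0,0],"spin": 0},{"gripper": 0.01,"delta_pos": [0,0,0],"spin": 0}]}}

```text
clock: 44.55
position: [416.0, -329.4, 42.2]
tcp_rot: [3.127, -0.056, 0.018]
force: [-0.7, -0.5, -1.9]
finger_gap: 0.193
```

```bash
python3 -c "
from h import *
go(415,-329,40.3,-.038,4)
print(get_state()['moment'])
"
```

```text
t 44.55 pos [ 416.  -329.4   42.2] yaw -0.036 tilt [ 0.011  -0.014  -0.9998] F [-0.7 -0.5 -1.9] gap 16.5
tool delta mm [-1.  -0.4  1.9] /n [-0.26 -0.1   0.47] spin tot 0.019 worlddist 2.2
delta in final yaw frame [-1.  -0.4  1.9]
[-0.02530647  0.0225041  -0.00886466]
```

Call:
{"fn": "arm_command", "kwargs": {"series": [{"gripper": 0.01,"delta_pos": [0,0,0.001],"spin": 0},{"gripper": 0.01,"delta_pos": [0,0,0.0007],"spin": 0},{"gripper": 0.01,"delta_pos": [0,0,0.0005],"spin": 0},{"gripper": 0.01,"delta_pos": [0,0,0],"spin": 0},{"gripper": 0.018,"delta_pos": [0,0,0],"spin": 0},{"gripper": 0.025,"delta_pos": [0,0,0],"spin": 0},{"gripper": 0.035,"delta_pos": [0,0,0],"spin": 0},{"gripper": 0.045,"delta_pos": [0,0,0],"spin": 0},{"gripper": 0.045,"delta_pos": [0,0,0],"spin": 0},{"gripper": 0.045,"delta_pos": [0,0,0],"spin": 0}]}}

```text
clock: 45.38
position: [417.4, -330.5, 42.1]
tcp_rot: [3.125, -0.057, 0.021]
force: [-0.2, 0.2, 0.1]
finger_gap: 0.526
```

```bash
python3 -c "
from h import *
go(415,-329,140,-.038,4)
"
```

```text
t 45.38 pos [ 417.4 -330.5   42.1] yaw -0.0361 tilt [ 0.0134 -0.0159 -0.9998] F [-0.2  0.2  0.1] gap 45.0
tool delta mm [ -1.1   0.1 -97.9] /n [-2.700e-01  2.000e-02 -2.447e+01] spin tot 0.018 worlddist 97.9
delta in final yaw frame [ -2.4  -1.4 -97.9]
```

Call:
{"fn": "arm_command", "kwargs": {"series": [{"gripper": 0.045,"delta_pos": [0,0,-0.006],"spin": 0},{"gripper": 0.045,"delta_pos": [0,0,-0.01],"spin": 0},{"gripper": 0.045,"delta_pos": [0,0,-0.01],"spin": 0},{"gripper": 0.045,"delta_pos": [0,0,-0.012],"spin": 0},{"gripper": 0.045,"delta_pos": [0,0,-0.014],"spin": 0},{"gripper": 0.045,"delta_pos": [0,0,-0.014],"spin": 0},{"gripper": 0.045,"delta_pos": [0,0,-0.014],"spin": 0},{"gripper": 0.045,"delta_pos": [0,0,-0.01],"spin": 0},{"gripper": 0.045,"delta_pos": [0,0,-0.004],"spin": 0},{"gripper": 0.045,"delta_pos": [0,0,0],"spin": 0}]}}

```text
clock: 46.22
position: [417.2, -329.9, 148.4]
tcp_rot: [3.121, -0.056, 0.028]
force: [-0.5, -0.8, -0.2]
finger_gap: 0.528
```

```bash
python3 -c "
from h import *
go(415,-329,140,-.038,4)
"; python3 die.py x1; python3 -c "
from h import *
import cv2
s=snapshot('scene');im=s['img'][:,:,::-1]
cv2.imwrite('pics/x1w.png',cv2.resize(im[150:290,210:390],(771,600),interpolation=cv2.INTER_CUBIC))
"
```

```text
t 46.22 pos [ 417.2 -329.9  148.4] yaw -0.036 tilt [ 0.0178 -0.02   -0.9996] F [-0.5 -0.8 -0.2] gap 45.1
tool delta mm [-2.4 -1.   8.4] /n [-0.59 -0.25  2.09] spin tot 0.02 worlddist 8.7
delta in final yaw frame [-2.2 -0.8  8.4]
[11.34 -2.29] 0.43
x
[ 4.66 -1.51] 0.455
[4.07 2.32] 0.808
```

View pics/x1w.png

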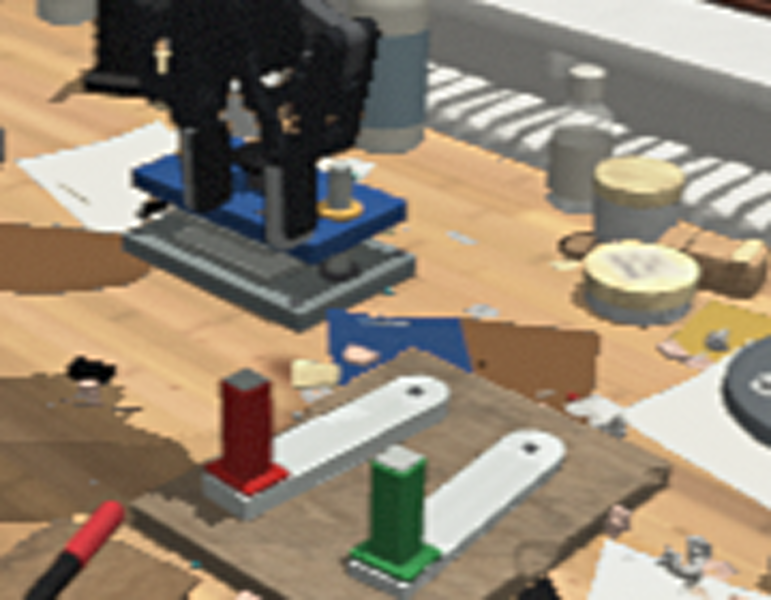

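The red blade lies flat on the board at (330,440), the green blade and the tin at (640,275) are in place, and the gripper is clear. I hand in.

```bash
python3 -c "
from plant import *
print(get_state()['clock']);print(close_job())
"
```

```text
46.3167
the job is handed in; nothing more can be done
None
```

The gap is set with the red blade, the blade is back flat on the board, and the job was handed in at 46.3 s of the 62 s allowed. It took three presses and three draws, because the first two draws lifted the upper die.

- **First two draws:** the arm tilted under the drag and pried the upper die up by about 1.3 mm each time, judged from the images. After the first, drawn only 13 mm, I slid the blade back. After the second, fully out, I re-inserted it. Both times I let go and pressed again.
- **Final pass:** the blade went in until its tip reached the back and I let go of it. The knob seated at 74.1 mm both with 12.6 N and at about 15 N (not read), so the gap is about 12 mm. I drew the blade out in two strokes, opening the gripper briefly in between. I did not read the drag during this draw; in the first draw it was about 7 N.
- **Upper die after the last draw:** images put it within about 0.3 mm of its pressed height. My repeat of that check at the very end failed, because the gripper hid the die.
- **Blade, green blade and tin:** the last picture shows the red blade flat on the board with the gripper clear above it. The green blade and the tin look undisturbed.
- **Blade when first released:** it tipped slightly, handle down, until the upper die pressed it flat.

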